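Pack the toddler's cutlery case

ROBOT

A 6-joint arm with a two-finger parallel gripper is mounted at the origin on the work surface. World frame = base frame: x ahead of the robot, y to its left, z up, the work surface at z = 0. Lengths are in m, angles in rad, forces in N, time in s.
With the tool pointing down it reaches from about 0.325 to 0.775 m from the base axis. Payload 5.5 kg.
Tool frame: the origin (TCP) lies on the centre line of the jaws, within the pads' length; the fingertips stand 22 mm ahead of it and the grasp point (between the pads) lies 3 mm ahead of it; z points along the fingers, y is the line along which they close (so a half turn about z gives the same grasp; the last joint's range is limited). The gripper opens to 85 mm and grips with 20 to 120 N. Pads are 22 mm wide; open, the fingers measure 114 mm over their backs; the gripper's body (76 mm by 85 mm) begins 54 mm behind the grasp point. The pads swing forward as they close: fully open they stand 13 mm farther back than shut.
Start: joints at [1.276, 0.091, 1.231, -0, 1.82, -0.057], TCP at [0.141, 0.583, 0.217] pointing down, gripper open.
Joint ranges: [-2.87, 2.87], [-0.86, 2.18], [0.17, 2.46], [-1.51, 4.65], [0.06, 2.69], [-2.65, 2.65]. Speed limits (rad/s): [2.57, 2.57, 3.01, 3.14, 3.14, 3.14].

INTERFACE

Orientations are given as a unit quaternion [x, y, z, w].
In Python, from plant import manip, viewer gives the robot as it stands.
- The arm moves only by the tool servo_tool, never from a script. Its arguments are lists of equal length, an entry for each row: "grip": the closure, from 0 (fully open) to 1 (shut); "travel": the shift along the tool's x, y, z in m, a list of three; "turn": the turn, a rotation vector about the tool's x, y, z in degrees, a list of three. In form: {"grip": [grip, ...], "travel": [[x, y, z], ...], "turn": [[rx, ry, rz], ...]}. A call has 1 to 12 rows; each row shifts and turns the commanded pose from where the row before left it, along the tool's axes as they then stand; what a row does not reach is not made up. A row lasts 1/10 s, in which the tool goes at most 50 mm and 8.59 degrees, less where a joint would pass 70% of its speed; a pose out of reach is approached as far as the arm can. A call is refused whole if a number of a shift passes 0.05 or a number of a turn 8.59, either way. A call with a gripper value outside its range is refused whole. The fingers move at their own pace and stop on an object; the grip force is fixed at half the most. Time passes only in rows, so rows that do not move let the fingers close. It gives the time, the measured TCP pose, the force, the opening and the grip force at its end, in the units of the state.
- manip.read_state(): the state, without advancing time (a new reading comes with each control period).
- viewer.camera(name): name is "side" or "top" or "wrist"; returns a dict with "frame" (400x640x3 uint8, red, green, blue), "z_map" (400x640 float32, m along the optical axis (not along the pixel's ray), 0 where there is no reading), "fx", "fy", "cx", "cy" (pixels), "dist" ([k1, k2, p1, p2, k3] as OpenCV has them; the pictures are not rectified), "R" (3x3) and "t" (3): a world point X has camera coordinates R X + t. Camera axes: x right, y down, z forward; pixel columns grow to the right and rows downward; lengths in m; the calibration is good to about 2 mm. A picture is of the moment at which its call begins.
- manip.job_done(): hands the job in; it is judged then, once.
The state is a dict: "time_s": time; "joint_positions": joint angles; "joint_velocities": joint speeds; "joint_torque": joint torques, N m; "tool_pos": TCP position; "ee_rot": TCP orientation; "wrist_force": force on the tool from outside, world axes, zero at the start; "moment": the same for the moment, N m; "grip_width": opening from 0.0 (shut) to 1.0 (fully open); "grip_force": force on a finger pad.
Only numpy, scipy, OpenCV 4.12 (cv2) and the standard library are available. Lean on these libraries where they do the work, as an engineer would, in place of code of your own. Each camera call takes 0.05 s, during which the arm holds its last target. There are 200 camera calls.

TASK

Pack the toddler's cutlery case: put every spoon and fork that is out on the bench or the high chair tray into the case. Its lid is the slat at the bottom of the stack of dishes on the spare tray: draw it out from under them, without lifting or toppling any dish, so that the plate settles flat on the tray with bowl and cup still standing in it, and once the cutlery is all in, push the lid through the slot in the end of the case until it is fully home. Leave the formula container, the sippy cup and the snack pot where they are.

Things in the scene. Friction and masses are not known exactly. Their poses are not given: they have to be found in the camera images.
- spare_tray: spare tray, fixed: flat bamboo board 280 (x) by 210 (y), 6 thick; origin at the centre of its underside on the benchtop, z up. A steel gallery rail, 8 by 8 mm in section, runs along all four edges on a 10 mm round post at each corner. The stack stands near its -y edge.
- rail (a point): middle of the spare tray's -y rail (tray x 0, y -101, z 21; axes as the tray). Rail's underside 11 mm above the tray's floor, top 25 mm above the bench, no posts except at the corners: a flat slat slides out under it along the tray's -y, while the plate standing on the slat is held back by the rail.
- case_lid: lid of the cutlery case: flat bamboo slat 60 (x) by 180 (y) by 8 (z), about 70 g, loose; origin at the centre of its underside; both ends and faces alike (thin burnt line near each end). Starts on the spare tray's floor under the dishes, roughly along the tray's y, its -y end sticking out 50 to 60 mm past the tray's -y edge, underside 6 mm above the bench.
- plate: blue silicone plate, square 140 by 140, 20 high, floor 5 thick, about 0.2 kg, loose; origin at the centre of its underside, z up. Starts lying on the lid, 2 to 22 mm inside the rail, its centre over the lid, 30 to 34 mm from the lid's inner (+y) end.
- bowl: sage green bowl, rim 110 across, 42 high, base about 65 across, about 90 g, loose, standing in the middle of the plate; origin at the centre of its underside, z up.
- cup: orange plastic cup, 62 across at the rim, 75 high, 50 g, loose, standing in the bowl (bowl floor 6 thick); origin at the centre of its underside, z up. With the lid under the stack its rim is 100 mm above the bench.
- case: open bamboo cutlery case, fixed on grip feet: 81 (x) by 190 (y), origin at the centre of its underside on the benchtop, z up. Floor 5 thick; inside 65 wide by 170 long, side walls 8 thick, 44 high. Along each long side a ledge 5 wide, top at 36 (55 clear between them), to carry the lid. The top is open for loading over 162 mm, between the end lip at -y and the bridge at +y.
- slot (a point): centre of the slot's mouth, on the outer face of the case's +y end board (case x 0, y +95, z 43; axes as the case). Slot 65 wide by 14 high through the 10 mm board: sill at z 36 level with the ledges, dark bridge above from z 50 to 58. The lid goes in lengthwise, moving along the case's -y.
- lid_home (a point): where the lid's origin lies when fully home (case x 0, y +5, z 36; axes as the case): on the ledges, leading end under the lip (underside z 50, top 58, reaching 8 mm inwards) and against the -y end board, outer end flush with the slot's outer face.
- chair_tray: the high chair's detachable tray, white plastic, fixed: 240 (x) by 360 (y), floor 6 thick, rim 8 thick and 19 high; origin at the centre of its underside on the benchtop, z up.
- green_spoon: spoon, green silicone head; 85 mm bamboo handle (11 wide, 8 thick), then a head 45 long, 20 wide, 7 thick; 130 overall, 25 g, loose. Origin: middle of its underside, on the handle 20 mm behind the head, near the balance point; x along it to the head, z up. Starts flat on the high chair tray, roughly along world x. May be absent (None).
- red_spoon: spoon, red silicone head; 85 mm bamboo handle (11 wide, 8 thick), then a head 45 long, 20 wide, 7 thick; 130 overall, 25 g, loose. Origin: middle of its underside, on the handle 20 mm behind the head, near the balance point; x along it to the head, z up. Starts flat on the high chair tray, roughly along world x. May be absent (None).
- blue_fork: fork, blue silicone tines; 85 mm bamboo handle (11 wide, 8 thick), then a head 45 long, 20 wide, 7 thick; 130 overall, 25 g, loose. Origin: middle of its underside, on the handle 20 mm behind the head, near the balance point; x along it to the head, z up. Starts flat on the high chair tray, roughly along world x. May be absent (None).
- grey_fork: fork, dark grey silicone tines; 85 mm bamboo handle (11 wide, 8 thick), then a head 45 long, 20 wide, 7 thick; 130 overall, 25 g, loose. Origin: middle of its underside, on the handle 20 mm behind the head, near the balance point; x along it to the head, z up. Starts on the bare benchtop. May be absent (None).
- purple_fork: fork, purple silicone tines; 85 mm bamboo handle (11 wide, 8 thick), then a head 45 long, 20 wide, 7 thick; 130 overall, 25 g, loose. Origin: middle of its underside, on the handle 20 mm behind the head, near the balance point; x along it to the head, z up. Starts on the bare benchtop. May be absent (None).
- yellow_spoon: spoon, yellow silicone head; 85 mm bamboo handle (11 wide, 8 thick), then a head 45 long, 20 wide, 7 thick; 130 overall, 25 g, loose. Origin: middle of its underside, on the handle 20 mm behind the head, near the balance point; x along it to the head, z up. Starts on the bare benchtop. May be absent (None).
- formula: formula container with white twist cap, 100 across, 144 high, 0.65 kg, loose, on the bench; origin at the centre of its underside.
- sippy_cup: yellow sippy cup with white lid, 70 across, handle on its +y side reaching 56 from the axis, 89 high, loose, standing on the far right of the high chair tray; origin at the centre of its underside.
- snack_pot: snack pot with coral lid, 76 across, 55 high, loose, on the bench; origin at the centre of its underside.

How it is judged:
On the way, in this order (a step that is already met when the one before it is completed fails the run):
1. all the cutlery lies in the case and the lid has been drawn clear of the stack, which stands flat on the spare tray (x of green_spoon in the frame of case between -0.032 and 0.032 m and y of green_spoon in the frame of case between -0.085 and 0.085 m and z of green_spoon in the frame of case between 0 and 0.036 m and x of red_spoon in the frame of case between -0.032 and 0.032 m and y of red_spoon in the frame of case between -0.085 and 0.085 m and z of red_spoon in the frame of case between 0 and 0.036 m and x of blue_fork in the frame of case between -0.032 and 0.032 m and y of blue_fork in the frame of case between -0.085 and 0.085 m and z of blue_fork in the frame of case between 0 and 0.036 m and x of grey_fork in the frame of case between -0.032 and 0.032 m and y of grey_fork in the frame of case between -0.085 and 0.085 m and z of grey_fork in the frame of case between 0 and 0.036 m and x of purple_fork in the frame of case between -0.032 and 0.032 m and y of purple_fork in the frame of case between -0.085 and 0.085 m and z of purple_fork in the frame of case between 0 and 0.036 m and x of yellow_spoon in the frame of case between -0.032 and 0.032 m and y of yellow_spoon in the frame of case between -0.085 and 0.085 m and z of yellow_spoon in the frame of case between 0 and 0.036 m and z of plate in the frame of spare_tray between 0.002 and 0.01 m and angle between plate's own z axis and vertical below 0.08 rad and angle between bowl's own z axis and vertical below 0.12 rad and angle between cup's own z axis and vertical below 0.15 rad and horizontal distance between bowl and plate below 0.04 m and horizontal distance between cup and bowl below 0.03 m and horizontal distance between case_lid and plate above 0.17 m), for 0.2 s.
2. the lid is fully home in the case (y of case_lid in the frame of case between -0.002 and 0.011 m and x of case_lid in the frame of case between -0.006 and 0.006 m and z of case_lid in the frame of case between 0.032 and 0.042 m and angle between the y axis of case_lid and the y axis of case, either way round below 0.06 rad), for 0.2 s.
At the end, for the whole second after the job is handed in: Every piece present lies in the case (within 32 mm across, 85 along, under 36 high); lid home through the slot (6 mm, 0.06 rad); plate flat on the spare tray, bowl within 40 mm of its middle, cup in the bowl (30 mm), upright within 0.08, 0.12, 0.15 rad; all at rest (all of step 2 and x of green_spoon in the frame of case between -0.032 and 0.032 m and y of green_spoon in the frame of case between -0.085 and 0.085 m and z of green_spoon in the frame of case between 0 and 0.036 m and x of red_spoon in the frame of case between -0.032 and 0.032 m and y of red_spoon in the frame of case between -0.085 and 0.085 m and z of red_spoon in the frame of case between 0 and 0.036 m and x of blue_fork in the frame of case between -0.032 and 0.032 m and y of blue_fork in the frame of case between -0.085 and 0.085 m and z of blue_fork in the frame of case between 0 and 0.036 m and x of grey_fork in the frame of case between -0.032 and 0.032 m and y of grey_fork in the frame of case between -0.085 and 0.085 m and z of grey_fork in the frame of case between 0 and 0.036 m and x of purple_fork in the frame of case between -0.032 and 0.032 m and y of purple_fork in the frame of case between -0.085 and 0.085 m and z of purple_fork in the frame of case between 0 and 0.036 m and x of yellow_spoon in the frame of case between -0.032 and 0.032 m and y of yellow_spoon in the frame of case between -0.085 and 0.085 m and z of yellow_spoon in the frame of case between 0 and 0.036 m and z of plate in the frame of spare_tray between 0.002 and 0.01 m and angle between plate's own z axis and vertical below 0.08 rad and angle between bowl's own z axis and vertical below 0.12 rad and angle between cup's own z axis and vertical below 0.15 rad and horizontal distance between bowl and plate below 0.04 m and horizontal distance between cup and bowl below 0.03 m and linear speed of each of green_spoon, red_spoon, blue_fork, grey_fork, purple_fork, yellow_spoon, case_lid, plate, bowl, cup below 0.03 m/s); the robot touches nothing.
It fails at once if a dish of the stack topples (tilts more than 0.4 rad) (angle between any of plate, bowl, cup's own z axis and vertical above 0.4 rad).
It fails at once if a dish is lifted (more than 20 mm off what it stands on) (z of plate in the frame of spare_tray above 0.034 m or z of bowl in the frame of plate above 0.026 m or z of cup in the frame of bowl above 0.028 m).
It fails at once if the formula container, sippy cup or snack pot is shifted more than 30 mm or tipped over (distance of any of formula, sippy_cup, snack_pot from where it was at the start of the episode above 0.03 m or angle between any of formula, sippy_cup, snack_pot's own z axis and vertical above 0.4 rad).
Of green_spoon, red_spoon, blue_fork, grey_fork, purple_fork, yellow_spoon only 4 to 6 are there at a start; the rules pass over those that are not, and their reading is None.
At some moment in a run one of green_spoon, red_spoon, blue_fork, grey_fork, purple_fork, yellow_spoon may be knocked a few centimetres aside while the robot is not near it.
Once in a run the grip may slacken for a moment while it holds something.
It also fails if it takes over 208 s, if anything falls off the work surface, if the arm or the gripper's body presses on something with over 40 N, if the wrist force passes 120 N, or if a joint passes its speed limit or range.

## Working session

There is one attempt and no reset: what is moved stays moved. The work goes in short steps, Python scripts to look and compute and a tool call to move; the robot and the scene stay as the last step left them, time stands still between calls to the robot, and variables do not carry over. Pictures are saved under pics/ and viewed, at most 14 in all, crops included, and the job is handed in when it is done.

Besides the shell and the picture viewer there is one more tool, called after "Request:" by a JSON object that holds its "fn" and its "kwargs", one argument or row to a line. servo_tool: Moves the arm, as the interface text tells. Its arguments: {"type":"object","properties":{"grip":{"type":"array"},"travel":{"type":"array"},"turn":{"type":"array"}},"required":["grip","travel","turn"]}

```bash
ls; mkdir -p pics; cat > h.py <<'E'
import numpy as np, cv2
from plant import manip, viewer
def cam(n, save=None):
    c=viewer.camera(n)
    if save: cv2.imwrite('pics/'+save+'.png', c['frame'][:,:,::-1])
    return c
def cloud(c):
    """world xyz per pixel (NaN where no depth)"""
    K=np.array([[c['fx'],0,c['cx']],[0,c['fy'],c['cy']],[0,0,1]]); h,w=c['z_map'].shape
    u,v=np.meshgrid(np.arange(w),np.arange(h))
    p=cv2.undistortPoints(np.stack([u,v],-1).reshape(-1,1,2).astype(float),K,np.array(c['dist'],float)).reshape(h,w,2)
    z=np.where(c['z_map']>0,c['z_map'],np.nan)[...,None]
    X=np.concatenate([p*z,z],-1)
    return (X-np.array(c['t']))@np.array(c['R'])
E
python3 - <<'E'
from h import *
print(manip.read_state())
for n in('top','side'):
    c=cam(n,n+'0'); np.savez('/tmp/'+n,**{k:np.array(v) for k,v in c.items()}); P=cloud(c)
    for r in range(20,400,60): print([tuple(np.round(P[r,q],3)) for q in range(20,640,120)])
    print(np.array(c['R']),c['t'])
E
```

```text
pics
{'time_s': 0.0, 'joint_positions': array([ 1.27627758e+00,  9.18755924e-02,  1.23191310e+00, -1.02563070e-05,
        1.81984161e+00, -5.66998362e-02]), 'joint_velocities': array([ 0.00215705,  0.00157082,  0.00099335, -0.00053897, -0.00033671,
       -0.00086198]), 'joint_torque': array([-6.93088386e-04, -4.58739531e+01, -4.18015087e+01, -1.88175380e-05,
        1.16236025e-02, -7.80357794e-06]), 'tool_pos': array([0.14125823, 0.58279169, 0.21572555]), 'ee_rot': array([ 1.18630622e-01,  9.92937932e-01, -1.00402163e-03, -1.73101733e-04]), 'wrist_force': array([ 0.31091709, -0.0774814 , -0.02007593]), 'moment': array([0.05426254, 0.01370654, 0.03419591]), 'grip_force': 0.0, 'grip_width': 0.9983229998580121}
[(np.float64(1.56), np.float64(1.593), np.float64(-0.749)), (np.float64(1.556), np.float64(0.925), np.float64(-0.756)), (np.float64(1.564), np.float64(0.291), np.float64(-0.758)), (np.float64(1.576), np.float64(-0.333), np.float64(-0.748)), (np.float64(1.608), np.float64(-0.972), np.float64(-0.75)), (np.float64(1.657), np.float64(-1.655), np.float64(-0.751))]
[(np.float64(0.85
[... 4272 characters left out ...]
, (np.float64(0.394), np.float64(-0.397), np.float64(0.145)), (np.float64(0.643), np.float64(-0.482), np.float64(0.056)), (np.float64(0.909), np.float64(-0.595), np.float64(0.001))]
[(np.float64(-0.241), np.float64(-0.113), np.float64(0.001)), (np.float64(-0.038), np.float64(-0.224), np.float64(-0.001)), (np.float64(0.169), np.float64(-0.338), np.float64(-0.001)), (np.float64(0.365), np.float64(-0.46), np.float64(0.04)), (np.float64(0.585), np.float64(-0.563), np.float64(0.001)), (np.float64(0.792), np.float64(-0.675), np.float64(0.002))]
[[ 0.87758572 -0.47938744  0.00556574]
 [-0.3497322  -0.64808807 -0.67651256]
 [ 0.32791871  0.59175125 -0.73641006]] [-0.43002905  0.19383733  0.93975872]
```

View pics/top0.png

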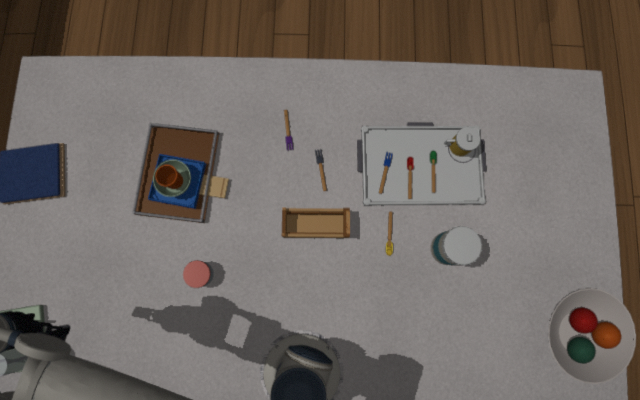

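View pics/side0.png

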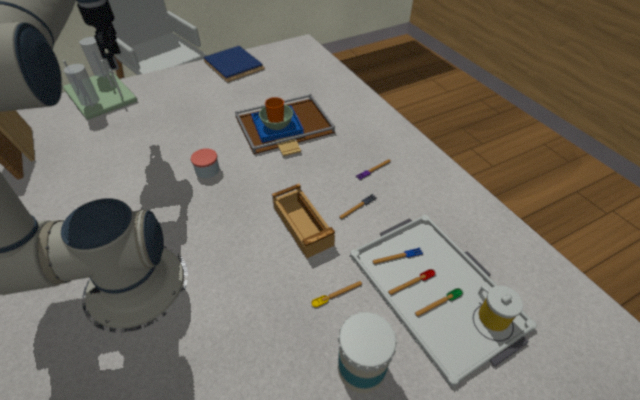

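```bash
cat >> h.py <<'E'
def onplane(c,uv,z):
    """world xy of pixels uv on the plane z"""
    K=np.array([[c['fx'],0,c['cx']],[0,c['fy'],c['cy']],[0,0,1]]); R=np.array(c['R']);t=np.array(c['t'])
    p=cv2.undistortPoints(np.array(uv,float).reshape(-1,1,2),K,np.array(c['dist'],float)).reshape(-1,2)
    d=np.c_[p,np.ones(len(p))]@R; o=-R.T@t
    return (o+d*((z-o[2])/d[:,2])[:,None])[:,:2]
HUE={'green':(45,85,90,0),'red':(0,6,130,0),'blue':(105,118,130,0),'purple':(120,150,70,0),'yellow':(22,32,150,0)}
def heads(c):
    hsv=cv2.cvtColor(c['frame'],cv2.COLOR_RGB2HSV)
    return hsv
E
python3 - <<'E'
from h import *
c=dict(np.load('/tmp/top.npz')); f=c['frame']; hsv=cv2.cvtColor(f,cv2.COLOR_RGB2HSV)
big=cv2.resize(f[95:265,130:350],None,fx=3.6,fy=3.5,interpolation=cv2.INTER_CUBIC)
cv2.imwrite('pics/crop1.png',big[:,:,::-1])
big=cv2.resize(f[115:265,340:490],None,fx=4,fy=4,interpolation=cv2.INTER_CUBIC)
cv2.imwrite('pics/crop2.png',big[:,:,::-1])
for n,(u,v) in dict(green=(433,157),red=(410,163),blue=(388,158),grey=(320,156),purple=(290,145),yellow=(390,249),gh=(434,182),bh=(383,184),pot=(197,273)).items(): print(n,hsv[v,u],f[v,u])
E
```

```text
green [ 68 182  73] [21 73 35]
red [  0 218  97] [97 14 15]
blue [112 153 100] [ 40  57 100]
grey [124  32  56] [50 49 56]
purple [139  66  73] [66 54 73]
yellow [ 23 204 125] [125 103  25]
gh [ 15 139 112] [112  81  51]
bh [ 15 137 110] [110  81  51]
pot [  3 117 151] [151  89  82]
```

View pics/crop1.png

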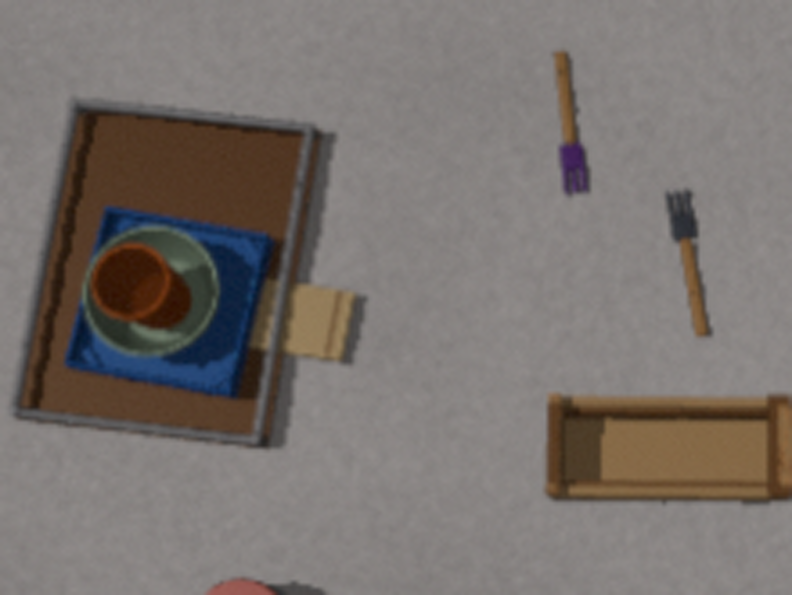

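View pics/crop2.png

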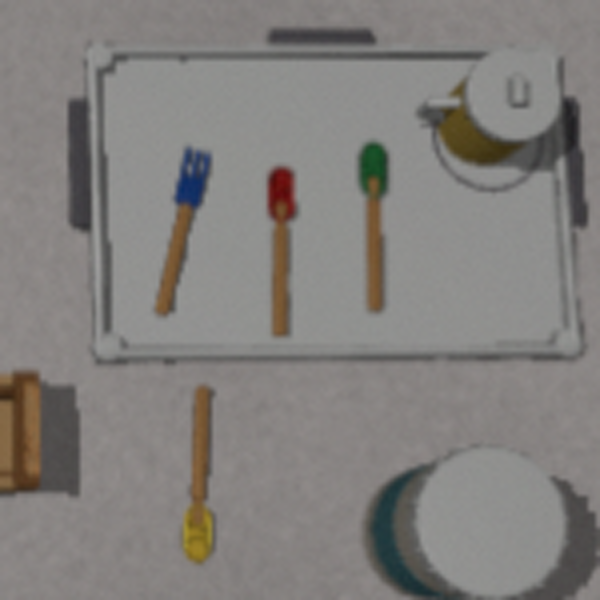

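```bash
python3 - <<'E'
from h import *
c=dict(np.load('/tmp/top.npz'))
a=lambda X,Y:(130+X/3.6,95+Y/3.5)
b=lambda X,Y:(340+X/4,115+Y/4)
S=dict(blue=(b(198,152),b(162,312),.013),red=(b(281,168),b(281,335),.013),green=(b(374,143),b(375,310),.013),yellow=(b(198,562),b(204,388),.007),purple=(a(578,192),a(561,53),.007),grey=(a(680,192),a(703,334),.007))
for n,(p,q,z) in S.items():
    p,q=onplane(c,[p,q],z); d=p-q; L=np.hypot(*d); 
    print(n,'tip',p.round(4),'end',q.round(4),'L',L.round(4),'org',(p+q)/2*1+0*d,'yaw',np.degrees(np.arctan2(d[1],d[0])).round(1))
# lid visible corners z .014, case top outline
lid=onplane(c,[a(292,283),a(357,290),a(348,362),a(285,355)],.014); print('lid',lid)
print('case bridge',onplane(c,[a(549,397),a(566,397),a(564,497),a(547,497)],.058))
print('case lip corners',onplane(c,[b(38,374),b(40,491),(130+770/3.6,95+397/3.5),(130+770/3.6,95+497/3.5)],.058))
print('tray rail corners top',onplane(c,[a(75,101),a(316,126),a(267,441),a(17,413)],.025))
for n in('top','side'):
  d=dict(np.load(f'/tmp/{n}.npz')); P=cloud(d)
  m=(np.abs(P[...,0]-.5)<.12)&(np.abs(P[...,1]-.02)<.16)&(P[...,2]>.05)&(P[...,2]<.07)
  Q=P[m]; print(n,len(Q)); 
  for s in(Q[Q[:,1]>.02],Q[Q[:,1]<.02]):
    if len(s): print(s.mean(0).round(4),s.min(0).round(4),s.max(0).round(4))
  m=(np.abs(P[...,0]-.5)<.12)&(np.abs(P[...,1]-.02)<.16)&(P[...,2]>.04)&(P[...,2]<.07)
  r=cv2.minAreaRect(P[m][:,:2].astype(np.float32)*1000); print(r)
E
```

```text
blue tip [ 0.6353 -0.2445] end [ 0.5129 -0.2174] L 0.1254 org [ 0.57408101 -0.23095001] yaw -12.5
red tip [ 0.6248 -0.3068] end [ 0.498  -0.3052] L 0.1268 org [ 0.56140009 -0.30597134] yaw -0.7
green tip [ 0.6464 -0.3775] end [ 0.5186 -0.3753] L 0.1278 org [ 0.58247553 -0.37639187] yaw -0.9
yellow tip [ 0.3312 -0.2448] end [ 0.4581 -0.2493] L 0.127 org [ 0.39466763 -0.24702509] yaw 178.0
purple tip [0.6386 0.0517] end [0.764  0.0708] L 0.1269 org [0.7013269  0.06121981] yaw -171.3
grey tip [ 0.6408 -0.0333] end [ 0.5174 -0.0552] L 0.1253 org [ 0.57913557 -0.04420321] yaw 10.1
lid [[0.5512566  0.28332383]
 [0.5465226  0.22930161]
 [0.48477558 0.23292732]
 [0.48939546 0.28487454]]
case bridge [[0.45290569 0.0645523 ]
 [0.45325066 0.0513085 ]
 [0.37307637 0.04992104]
 [0.37273127 0.06302459]]
case lip corners [[ 0.45757331 -0.12338101]
 [ 0.37546704 -0.12587408]
 [ 0.45736967 -0.10761702]
 [ 0.37713174 -0.10886146]]
tray rail corners top [[0.70501935 0.47534389]
 [0.68644076 0.27008834]
 [0.41533052 0.29169884]
 [0.43303656 0.49747284]]
top 304
[0.4211 0.0609 0.0571] [0.381  0.0562 0.0502] [0.4571 0.0663 0.0623]
[ 0.4193 -0.1142  0.057 ] [ 0.3803 -0.1233  0.0505] [ 0.4595 -0.1051  0.0642]
((419.38214111328125, -28.48973846435547), (80.6852035522461, 188.48452758789062), 0.8325022459030151)
side 385
[0.4188 0.0582 0.0564] [0.3809 0.053  0.05  ] [0.4568 0.067  0.0613]
[ 0.4196 -0.1177  0.057 ] [ 0.3802 -0.1275  0.0501] [ 0.4594 -0.1055  0.0625]
((419.3441467285156, -30.212570190429688), (79.44224548339844, 194.21786499023438), 0.27463796734809875)
```

```bash
cat >> h.py <<'E'
from scipy.spatial.transform import Rotation as Ro
def plan(x,y,z,yaw):
    """turn (deg about tool z), then shift in the turned tool axes, to TCP x,y,z with tool y at world yaw"""
    s=manip.read_state(); R=Ro.from_quat(s['ee_rot']).as_matrix()
    cur=np.degrees(np.arctan2(R[1,1],R[0,1])); d=(yaw-cur+180)%360-180
    a=np.radians(yaw); ty=np.array([np.cos(a),np.sin(a),0]); tx=np.array([-np.sin(a),np.cos(a),0])
    D=np.array([x,y,z])-s['tool_pos']
    print('t',round(s['time_s'],1),'at',s['tool_pos'].round(4),'yaw',cur.round(1),'tilt',np.degrees(np.arccos(-R[2,2])).round(2),'w',round(s['grip_width'],3),'F',s['wrist_force'].round(1))
    print('  turn z',(-d).round(2),'shift',np.round([D@tx,D@ty,-D[2]],4))
E
python3 -c "
from h import *
plan(.7013,.0612,.12,98.7)"
```

```text
t 0.1 at [0.1412 0.5829 0.2158] yaw 76.4 tilt 0.1 w 1.0 F [-0.6 -0.3  1.6]
  turn z -22.33 shift [-0.4747 -0.6004  0.0958]
```

Request:
{"fn": "servo_tool", "kwargs": {
  "grip": [0,0,0,0,0,0,0,0,0,0.5,0.5],
  "travel": [
    [0,0,0],
    [0,0,0],
    [0,0,0],
    [-0.03,-0.0375,0],
    [-0.03,-0.0375,0],
    [-0.03,-0.0375,0],
    [-0.03,-0.0375,0],
    [-0.03,-0.0375,0],
    [-0.03,-0.0375,0],
    [-0.03,-0.0375,0],
    [-0.03,-0.0375,0]
  ],
  "turn": [
    [0,0,-7.4],
    [0,0,-7.4],
    [0,0,-7.5],
    [0,0,0],
    [0,0,0],
    [0,0,0],
    [0,0,0],
    [0,0,0],
    [0,0,0],
    [0,0,0],
    [0,0,0]
  ]
}}

```text
time_s: 1.2
tool_pos: [0.4248, 0.3211, 0.2165]
ee_rot: [-0.076, 0.997, -0.0, -0.0]
wrist_force: [0.3, 1.6, 0.5]
grip_width: 0.687
grip_force: 0.0
```

Request:
{"fn": "servo_tool", "kwargs": {
  "grip": [0.5,0.5,0.5,0.5,0.5,0.5,0.5,0.5,0.5,0.5],
  "travel": [
    [-0.03,-0.0375,0],
    [-0.03,-0.0375,0],
    [-0.03,-0.0375,0],
    [-0.03,-0.0375,0.01],
    [-0.03,-0.0375,0.01],
    [-0.03,-0.0375,0.02],
    [-0.03,-0.0375,0.02],
    [-0.025,-0.0375,0.02],
    [0,0,0.016],
    [0,0,0]
  ],
  "turn": [
    [0,0,0],
    [0,0,0],
    [0,0,0],
    [0,0,0],
    [0,0,0],
    [0,0,0],
    [0,0,0],
    [0,0,0],
    [0,0,0],
    [0,0,0]
  ]
}}

```text
time_s: 2.2
tool_pos: [0.6971, 0.0631, 0.117]
ee_rot: [-0.075, 0.997, 0.0, -0.004]
wrist_force: [-0.4, 0.7, -0.3]
grip_width: 0.501
grip_force: 0.0
```

```bash
python3 -c "
from h import *
c=cam('wrist','w1')
plan(.7013,.0612,.024,98.7)"
```

```text
t 2.2 at [0.6975 0.0643 0.1199] yaw 98.7 tilt 0.27 w 0.497 F [-0.3  0.   0.2]
  turn z -0.04 shift [-0.0033 -0.0037  0.0959]
```

View pics/w1.png

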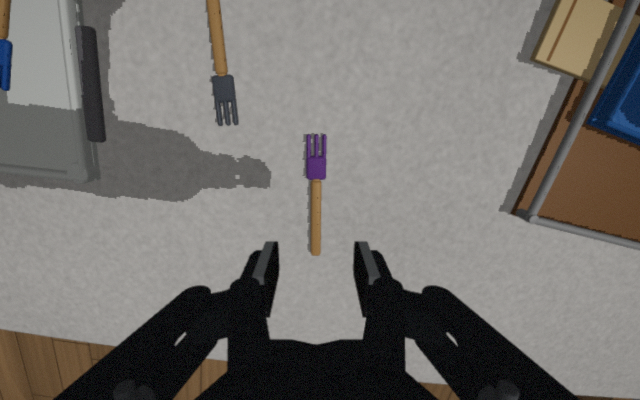

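```bash
python3 -c "
from h import *
c=cam('wrist')
p=onplane(c,[(316,133),(316,255),(226,124),(214,0)],.007);print(p, p[:2].mean(0))
"
```

```text
[[ 0.639825    0.05470271]
 [ 0.76947924  0.07450736]
 [ 0.64423213 -0.03091619]
 [ 0.54330831 -0.04725774]] [0.70465212 0.06460503]
```

Request:
{"fn": "servo_tool", "kwargs": {
  "grip": [0.5,0.5,0.5,0.5,0.5,1,1,1,1,1,1],
  "travel": [
    [-0.006,0,0.03],
    [0,0,0.03],
    [0,0,0.02],
    [0,0,0.015],
    [0,0,0],
    [0,0,0],
    [0,0,0],
    [0,0,0],
    [0,0,0],
    [0,0,0],
    [0,0,0]
  ],
  "turn": [
    [0,0,0],
    [0,0,0],
    [0,0,0],
    [0,0,0],
    [0,0,0],
    [0,0,0],
    [0,0,0],
    [0,0,0],
    [0,0,0],
    [0,0,0],
    [0,0,0]
  ]
}}

```text
time_s: 3.4
tool_pos: [0.7046, 0.065, 0.0276]
ee_rot: [-0.076, 0.997, 0.0, 0.0]
wrist_force: [0.0, -0.6, 0.2]
grip_width: 0.001
grip_force: 0.0
```

```bash
python3 -c "
from h import *
plan(.410,-.026,.13,0.5); print(manip.read_state()['grip_force'])"
```

```text
t 3.4 at [0.7046 0.065  0.0276] yaw 98.7 tilt 0.01 w 0.001 F [ 0.  -0.6  0.2]
  turn z 98.17 shift [-0.0884 -0.2954 -0.1024]
0.0
```

Request:
{"fn": "servo_tool", "kwargs": {
  "grip": [0.5,0.5,0.5,0.5],
  "travel": [
    [0,0,-0.02],
    [0,0,0],
    [0,0,0],
    [0,0,0]
  ],
  "turn": [
    [0,0,0],
    [0,0,0],
    [0,0,0],
    [0,0,0]
  ]
}}

```text
time_s: 3.8
tool_pos: [0.7043, 0.065, 0.0465]
ee_rot: [-0.076, 0.997, 0.0, -0.0]
wrist_force: [0.4, -0.4, -0.4]
grip_width: 0.503
grip_force: 0.0
```

```bash
python3 -c "
from h import *
c=cam('wrist','w2')
plan(.7046,.065,.021,98.7)"
```

```text
t 3.9 at [0.7041 0.065  0.0463] yaw 98.7 tilt 0.08 w 0.501 F [ 0.4  0.7 -0.1]
  turn z -0.03 shift [-0.0004 -0.0001  0.0253]
```

View pics/w2.png

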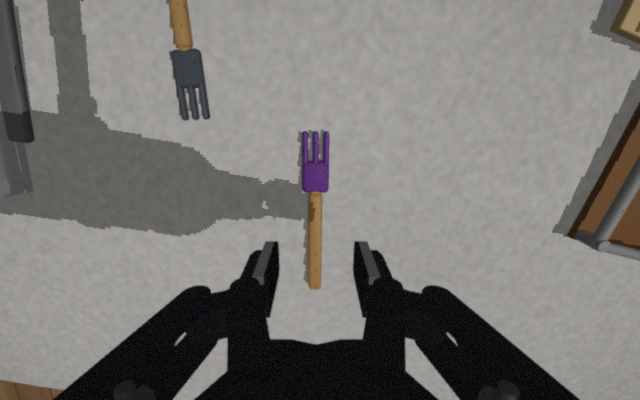

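Request:
{"fn": "servo_tool", "kwargs": {
  "grip": [0.5,0.5,0.5,0.9,0.9,0.9,0.9,1,1],
  "travel": [
    [0,0,0.01],
    [0,0,0.01],
    [0,0,0.006],
    [0,0,0],
    [0,0,0],
    [0,0,0],
    [0,0,0],
    [0,0,0],
    [0,0,0]
  ],
  "turn": [
    [0,0,0],
    [0,0,0],
    [0,0,0],
    [0,0,0],
    [0,0,0],
    [0,0,0],
    [0,0,0],
    [0,0,0],
    [0,0,0]
  ]
}}

```text
time_s: 4.75
tool_pos: [0.7047, 0.0651, 0.0218]
ee_rot: [-0.076, 0.997, -0.0, 0.0]
wrist_force: [-0.4, -0.3, -0.8]
grip_width: -0.001
grip_force: 0.0
```

```bash
python3 -c "
from h import *
c=cam('wrist','w3')
s=manip.read_state();R=np.array(c['R']);t=np.array(c['t'])
K=np.array([[c['fx'],0,c['cx']],[0,c['fy'],c['cy']],[0,0,1]])
M=Ro.from_quat(s['ee_rot']).as_matrix()
print(s['tool_pos'],'cam',-R.T@t)
for d in (0,.003,.022): print(d,cv2.projectPoints((s['tool_pos']+M[:,2]*d)[None],cv2.Rodrigues(R)[0],t,K,np.array(c['dist'],float))[0].ravel())
P=cloud(c)
for r in range(120,330,15): print(r,P[r,316].round(4),c['frame'][r,316])
"
```

```text
[0.70468367 0.06507562 0.02167763] cam [0.62389075 0.05179374 0.17911009]
0 [317.44401936 242.84629566]
0.003 [317.42104361 240.66766896]
0.022 [317.29086053 228.33090937]
120 [0.6318 0.053  0.0012] [162 161 158]
135 [0.6403 0.0543 0.0066] [ 76  42 102]
150 [0.6493 0.0557 0.0062] [100  62 126]
165 [0.6587 0.0571 0.0062] [102  66 127]
180 [0.6682 0.0586 0.0066] [ 89  51 115]
195 [0.6778 0.06   0.008 ] [ 84  46 111]
210 [0.6878 0.0616 0.0086] [155 124  81]
225 [0.6986 0.0632 0.0082] [150 117  74]
240 [0.6929 0.0623 0.0416] [43 31 22]
255 [0.6934 0.0624 0.0569] [15 10 13]
270 [0.6924 0.0623 0.0718] [ 2  9 14]
285 [0.6982 0.0632 0.0747] [15 17 19]
300 [0.7072 0.0645 0.0734] [17 19 19]
315 [7.788e-01 7.550e-02 6.000e-04] [141 139 137]
```

View pics/w3.png

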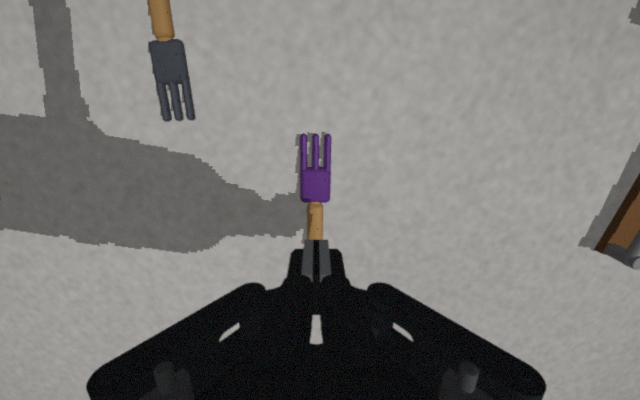

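```bash
python3 -c "
from h import *
c=cam('wrist');P=cloud(c);s=manip.read_state();M=Ro.from_quat(s['ee_rot']).as_matrix()
Q=(P-s['tool_pos'])@M
for r in range(230,262,3): print(r,[tuple(Q[r,u].round(4)) for u in (304,312,316,322,330)])
"
```

```text
230 [(np.float64(-0.0001), np.float64(-0.0093), np.float64(0.0195)), (np.float64(0.0029), np.float64(-0.0036), np.float64(0.0129)), (np.float64(0.0029), np.float64(-0.0009), np.float64(0.0129)), (np.float64(0.0019), np.float64(0.0032), np.float64(0.0152)), (np.float64(-0.0013), np.float64(0.009), np.float64(0.022))]
233 [(np.float64(-0.0032), np.float64(-0.0094), np.float64(0.0212)), (np.float64(0.0011), np.float64(-0.0036), np.float64(0.0122)), (np.float64(0.0005), np.float64(-0.0009), np.float64(0.0134)), (np.float64(-0.0008), np.float64(0.0032), np.float64(0.0161)), (np.float64(-0.0037), np.float64(0.009), np.float64(0.0221))]
236 [(np.float64(-0.0055), np.float64(-0.0094), np.float64(0.021)), (np.float64(-0.0016), np.float64(-0.0036), np.float64(0.0131)), (np.float64(-0.0019), np.float64(-0.0009), np.float64(0.0136)), (np.float64(-0.0025), np.float64(0.0032), np.float64(0.015)), (np.float64(-0.0058), np.float64(0.0091), np.float64(0.0216))]
239 [(np.float64(-0.0078), np.float64(-0.0095), np.float64(0.0208)), (np.float64(-0.0037), np.float64(-0.0036), np.float64(0.0127)), (np.floa
[... 1730 characters left out ...]
.float64(0.0078), np.float64(0.0065), np.float64(-0.0276))]
257 [(np.float64(0.0116), np.float64(-0.0068), np.float64(-0.0372)), (np.float64(0.0117), np.float64(-0.0029), np.float64(-0.0374)), (np.float64(0.0117), np.float64(-0.0009), np.float64(-0.0375)), (np.float64(0.0115), np.float64(0.002), np.float64(-0.037)), (np.float64(0.0077), np.float64(0.0063), np.float64(-0.0306))]
260 [(np.float64(0.0122), np.float64(-0.0067), np.float64(-0.041)), (np.float64(0.0118), np.float64(-0.0028), np.float64(-0.0404)), (np.float64(0.0121), np.float64(-0.0009), np.float64(-0.0409)), (np.float64(0.0122), np.float64(0.0019), np.float64(-0.041)), (np.float64(0.008), np.float64(0.0062), np.float64(-0.0339))]
```

Request:
{"fn": "servo_tool", "kwargs": {
  "grip": [0.5,0.5,0.5,0.5,0.5,0.5,0.5],
  "travel": [
    [0,0,0],
    [0,0,0],
    [0,0,0.005],
    [0,0,0.005],
    [0,0,0.005],
    [0,0,0.005],
    [0,0,0]
  ],
  "turn": [
    [0,0,0],
    [0,0,0],
    [0,0,0],
    [0,0,0],
    [0,0,0],
    [0,0,0],
    [0,0,0]
  ]
}}

```text
time_s: 5.55
tool_pos: [0.7038, 0.0651, -0.0002]
ee_rot: [-0.076, 0.997, 0.0, -0.001]
wrist_force: [-0.1, 0.3, -0.9]
grip_width: 0.501
grip_force: 0.0
```

```bash
python3 -c "
from h import *
c=cam('wrist','w4');P=cloud(c);s=manip.read_state();M=Ro.from_quat(s['ee_rot']).as_matrix()
print(s['tool_pos'],s['wrist_force'],s['joint_positions'])
Q=(P-s['tool_pos'])@M
for r in range(225,320,6): print(r,[tuple(Q[r,u].round(4)) for u in (250,260,270,276,316,356,370)])
c=cam('side');P=cloud(c)
m=(abs(P[...,0]-.705)<.06)&(abs(P[...,1]-.065)<.06)&(P[...,2]>.015)
z=P[m]; print(len(z), np.sort(z[:,2])[:60:6])
" | sed 's/np.float64//g'
```

```text
[7.04138091e-01 6.50689008e-02 5.01428981e-04] [-0.34140919  0.31773658  0.28490003] [ 4.40476150e-02  4.36011308e-01  1.21135697e+00  6.01088892e-07
  1.49560354e+00 -1.67818648e+00]
225 [((0.0133), (-0.0414), (-0.0006)), ((0.0129), (-0.0354), (0.0003)), ((0.0134), (-0.029), (-0.0009)), ((0.013), (-0.0255), (-0.0)), ((0.0161), (-0.0009), (-0.007)), ((0.0131), (0.0237), (-0.0001)), ((0.0132), (0.0323), (-0.0002))]
231 [((0.0085), (-0.0421), (0.001)), ((0.0087), (-0.0357), (0.0006)), ((0.0088), (-0.0295), (0.0005)), ((0.0089), (-0.0257), (0.0003)), ((0.0125), (-0.0009), (-0.0075)), ((0.0088), (0.024), (0.0005)), ((0.009), (0.0326), (0.0001))]
237 [((0.0044), (-0.0424), (0.0009)), ((0.0049), (-0.0359), (-0.0001)), ((0.0043), (-0.0298), (0.0012)), ((0.0044), (-0.026), (0.001)), ((0.0089), (-0.0009), (-0.0081)), ((0.005), (0.024), (-0.0001)), ((0.0043), (0.0331), (0.0013))]
243 [((0.0006), (-0.0425), (0.0001)), ((0.0011), (-0.036), (-0.0008)), ((0.012), (-0.0258), (-0.0218)), ((0.0117), (-0.0227), (-0.0212)), ((0.0048), (-0.0009), (-0.0078)), ((0.0124), (0.0207), (-0.0225)), ((0.0007), (
[... 2321 characters left out ...]
0009)), ((-0.0381), (-0.0009), (-0.0084)), ((-0.0445), (0.0264), (-0.0006)), ((0.0132), (0.0191), (-0.0718))]
309 [((0.0178), (-0.023), (-0.0806)), ((0.0184), (-0.0195), (-0.0812)), ((-0.0066), (-0.0222), (-0.0516)), ((-0.0505), (-0.0285), (0.0006)), ((-0.0437), (-0.0009), (-0.0074)), ((-0.0505), (0.0268), (0.0006)), ((0.0186), (0.017), (-0.0814))]
315 [((0.0185), (-0.0222), (-0.0842)), ((0.018), (-0.0191), (-0.0836)), ((nan), (nan), (nan)), ((-0.0549), (-0.0286), (-0.0003)), ((-0.0494), (-0.0009), (-0.0065)), ((-0.0546), (0.0268), (-0.0006)), ((0.0187), (0.0164), (-0.0843))]
3769 [0.01682296 0.01986403 0.02315879 0.02493227 0.02731988 0.02871841
 0.02985614 0.03222829 0.03312118 0.03500417]
```

Request:
{"fn": "servo_tool", "kwargs": {
  "grip": [0.5,0.5,0.5,0.5,1,1,1,1,1,1],
  "travel": [
    [0,0,0.008],
    [0,0,0.006],
    [0,0,0.004],
    [0,0,0],
    [0,0,0],
    [0,0,0],
    [0,0,0],
    [0,0,0],
    [0,0,0],
    [0,0,0]
  ],
  "turn": [
    [0,0,0],
    [0,0,0],
    [0,0,0],
    [0,0,0],
    [0,0,0],
    [0,0,0],
    [0,0,0],
    [0,0,0],
    [0,0,0],
    [0,0,0]
  ]
}}

```text
time_s: 6.65
tool_pos: [0.7062, 0.0653, -0.0138]
ee_rot: [-0.076, 0.997, 0.0, 0.002]
wrist_force: [-0.6, -0.2, 8.7]
grip_width: 0.107
grip_force: 61.7
```

```bash
python3 -c "
from h import *
plan(.411,-.026,.07,0.5); print(manip.read_state()['grip_force'])"
```

```text
t 6.7 at [ 0.7062  0.0653 -0.0138] yaw 98.7 tilt 0.26 w 0.107 F [-0.6 -0.2  8.7]
  turn z 98.18 shift [-0.0887 -0.296  -0.0838]
61.67356984864455
```

Request:
{"fn": "servo_tool", "kwargs": {
  "grip": [1,1,1,1,1,1,1,1,1,1,1,1],
  "travel": [
    [0,0,-0.03],
    [0,0,-0.03],
    [0,0,-0.03],
    [0,0,0],
    [0,0,0],
    [0,0,0],
    [0,0,0],
    [0,0,0],
    [0,0,0],
    [0,0,0],
    [0,0,0],
    [0,0,0]
  ],
  "turn": [
    [0,0,8.2],
    [0,0,8.2],
    [0,0,8.2],
    [0,0,8.2],
    [0,0,8.2],
    [0,0,8.2],
    [0,0,8.2],
    [0,0,8.2],
    [0,0,8.2],
    [0,0,8.2],
    [0,0,8.2],
    [0,0,8.0]
  ]
}}

```text
time_s: 7.85
tool_pos: [0.7044, 0.0651, 0.0727]
ee_rot: [0.706, 0.708, -0.0, -0.0]
wrist_force: [0.2, 0.4, 0.0]
grip_width: 0.103
grip_force: 59.6
```

Request:
{"fn": "servo_tool", "kwargs": {
  "grip": [1,1,1,1,1,1,1,1],
  "travel": [
    [-0.013,-0.042,0],
    [-0.013,-0.042,0],
    [-0.013,-0.042,0],
    [-0.013,-0.042,0],
    [-0.013,-0.042,0],
    [-0.013,-0.042,0],
    [-0.011,-0.044,0],
    [0,0,0]
  ],
  "turn": [
    [0,0,0],
    [0,0,0],
    [0,0,0],
    [0,0,0],
    [0,0,0],
    [0,0,0],
    [0,0,0],
    [0,0,0]
  ]
}}

```text
time_s: 8.65
tool_pos: [0.405, -0.0271, 0.0723]
ee_rot: [0.705, 0.709, -0.001, -0.0]
wrist_force: [0.3, 0.6, -0.8]
grip_width: 0.101
grip_force: 59.6
```

```bash
python3 -c "
from h import *
plan(.411,-.026,.026,0.5); print(manip.read_state()['grip_force'])
c=cam('wrist','w5')"
```

```text
t 8.7 at [ 0.405  -0.0271  0.0723] yaw 0.4 tilt 0.09 w 0.101 F [ 0.3  0.6 -0.8]
  turn z -0.12 shift [0.001  0.006  0.0463]
59.5548015832901
```

View pics/w5.png

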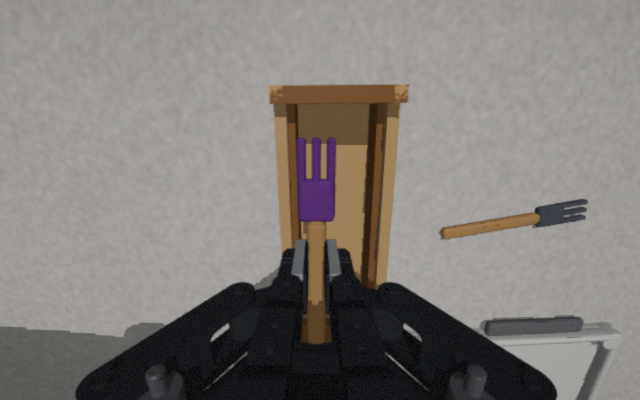

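```bash
python3 -c "
from h import *
c=cam('wrist');P=cloud(c)
f=P[...,:].reshape(-1,3); m=(f[:,1]>.045)&(f[:,1]<.085)&(abs(f[:,0]-.42)<.06)&(f[:,2]>.052)&(f[:,2]<.064)
print(m.sum(),f[m].min(0),f[m].max(0),cv2.minAreaRect((f[m][:,:2]*1000).astype(np.float32)))
for r in (110,130,150,200): 
  q=P[r,262:412]; k=(q[:,2]>.04)&(q[:,2]<.05); x=q[k]; print(r,x[:,0].min(),x[:,0].max(),x[:,1].mean(),x[:,2].mean())
"
```

```text
2467 [0.37630761 0.05480511 0.05251712] [0.45735431 0.06546938 0.0606437 ] ((416.8319091796875, 60.08674621582031), (81.0597152709961, 10.046114921569824), 0.5286266803741455)
110 0.37697617772974273 0.45721988408236663 0.05102484037565007 0.044391662606917744
130 0.37648199371419305 0.45702739836831413 0.0384361465931435 0.04408655061545252
150 0.3763076810511579 0.4574384698031704 0.025372210071686992 0.04432505880761536
200 0.37712833478281976 0.458139296674395 -0.00995715202052693 0.0443762748675655
```

Request:
{"fn": "servo_tool", "kwargs": {
  "grip": [1,1,1,1,1,0.8,0.8,0.8,0.8,0.8,0.8],
  "travel": [
    [0,0.005,0.015],
    [0,0,0.015],
    [0,0,0.01],
    [0,0,0.006],
    [0,0,0],
    [0,0,0],
    [0,0,0],
    [0,0,0],
    [0,0,-0.02],
    [0,0,-0.02],
    [0,0,-0.01]
  ],
  "turn": [
    [0,0,0],
    [0,0,0],
    [0,0,0],
    [0,0,0],
    [0,0,0],
    [0,0,0],
    [0,0,0],
    [0,0,0],
    [0,0,0],
    [0,0,0],
    [0,0,0]
  ]
}}

```text
time_s: 9.85
tool_pos: [0.4153, -0.0265, 0.0797]
ee_rot: [0.704, 0.71, 0.001, 0.001]
wrist_force: [0.6, 0.6, -0.1]
grip_width: 0.202
grip_force: 0.0
```

```bash
python3 -c "
from h import *
c=cam('wrist','w6');p=onplane(c,[(445,233),(585,208)],.007);print(p,p.mean(0),np.degrees(np.arctan2(*(p[1]-p[0])[::-1])))
P=cloud(c)
hs=cv2.cvtColor(c['frame'],cv2.COLOR_RGB2HSV); m=(hs[...,0]>125)&(hs[...,0]<155)&(hs[...,1]>80)&(P[...,2]<.1); print('purple',m.sum(),np.nanmean(P[m],0),np.nanmin(P[m],0),np.nanmax(P[m],0))
m=(hs[...,2]<75)&(hs[...,1]<90)&(P[...,2]<.012)&(P[...,2]>.004)&(P[...,0]>.5); print('grey',m.sum(),np.nanmean(P[m],0))
plan(.581,-.042,.05,100.1)"
```

```text
[[ 0.53377343 -0.05582685]
 [ 0.66089184 -0.03060008]] [ 0.59733263 -0.04321347] 11.224569879584243
purple 981 [0.41442303 0.01457914 0.01186063] [ 0.40542643 -0.00565205  0.00869381] [0.42387602 0.03857221 0.01435327]
grey 1008 [ 0.623693   -0.07461029  0.00734072]
t 9.9 at [ 0.4158 -0.0266  0.0808] yaw 0.5 tilt 0.29 w 0.199 F [0.2 0.1 1.4]
  turn z -99.62 shift [-0.1599 -0.0442  0.0308]
```

Request:
{"fn": "servo_tool", "kwargs": {
  "grip": [0.5,0.5,0.5,0.5,0.5,0.5,0.5,0.5,0.5,0.5,0.5,0.5],
  "travel": [
    [-0.004,0.041,0],
    [-0.004,0.041,0],
    [-0.004,0.041,0],
    [-0.004,0.041,0],
    [0,0,0],
    [0,0,0],
    [0,0,0],
    [0,0,0],
    [0,0,0],
    [0,0,0],
    [0,0,0],
    [0,0,0]
  ],
  "turn": [
    [0,0,0],
    [0,0,0],
    [0,0,0],
    [0,0,0],
    [0,0,-8.3],
    [0,0,-8.3],
    [0,0,-8.3],
    [0,0,-8.3],
    [0,0,-8.3],
    [0,0,-8.3],
    [0,0,-8.3],
    [0,0,-8.3]
  ]
}}

```text
time_s: 11.1
tool_pos: [0.5782, -0.041, 0.0765]
ee_rot: [0.198, 0.98, -0.0, -0.0]
wrist_force: [0.3, -0.3, -1.0]
grip_width: 0.5
grip_force: 0.0
```

Request:
{"fn": "servo_tool", "kwargs": {
  "grip": [0.5,0.5,0.5,0.5,0.5,0.5],
  "travel": [
    [0,0,0],
    [0,0,0],
    [0,0,0.01],
    [0,0,0.02],
    [0,0,0.01],
    [0,0,0]
  ],
  "turn": [
    [0,0,-8.3],
    [0,0,-8.3],
    [0,0,-8.3],
    [0,0,-8.3],
    [0,0,0],
    [0,0,0]
  ]
}}

```text
time_s: 11.7
tool_pos: [0.5769, -0.0408, 0.0347]
ee_rot: [-0.086, 0.996, 0.001, -0.002]
wrist_force: [0.4, -0.3, -0.1]
grip_width: 0.499
grip_force: 0.0
```

```bash
cat >> h.py <<'E'
RNG=dict(green=(50,85,80,40),red=(174,186,120,50),blue=(104,120,90,50),purple=(125,155,70,40),yellow=(20,32,110,80))
def wood_head(c,box=None):
    """pieces on bench/tray seen as blobs of head colour: name, centroid"""
    P=cloud(c); hs=cv2.cvtColor(c['frame'],cv2.COLOR_RGB2HSV).astype(int); o={}
    for n,(a,b,s,v) in RNG.items():
        h=hs[...,0]; h=np.where((b>180)&(h<90),h+180,h)
        m=(h>=a)&(h<=b)&(hs[...,1]>s)&(hs[...,2]>v)&(P[...,2]<.03)&(P[...,2]>-.005)
        if box is not None: m&=(P[...,0]>box[0])&(P[...,0]<box[1])&(P[...,1]>box[2])&(P[...,1]<box[3])
        k,l,st,ce=cv2.connectedComponentsWithStats(m.astype(np.uint8))
        if k>1:
            i=1+np.argmax(st[1:,4]); o[n]=(np.nanmedian(P[l==i],0).round(4),st[i,4])
    return o
def handle(c,x,y,r=.06):
    """bamboo handle near x,y: centroid and line yaw"""
    P=cloud(c); hs=cv2.cvtColor(c['frame'],cv2.COLOR_RGB2HSV).astype(int)
    m=(hs[...,0]>8)&(hs[...,0]<22)&(hs[...,1]>80)&(np.hypot(P[...,0]-x,P[...,1]-y)<r)&(P[...,2]<.03)
    k,l,st,ce=cv2.connectedComponentsWithStats(m.astype(np.uint8)); i=1+np.argmax(st[1:,4])
    q=P[l==i]; rc=cv2.minAreaRect((q[:,:2]*1000).astype(np.float32)); b=cv2.boxPoints(rc); e=[b[1]-b[0],b[2]-b[1]]; e=max(e,key=np.linalg.norm)
    print('handle',np.round(rc[0],1),np.round(rc[1],1),'z',np.nanmedian(q[:,2]).round(4),'yaw',(np.degrees(np.arctan2(e[1],e[0]))%180).round(1))
E
python3 -c "
from h import *
c=cam('wrist','w7')
print(wood_head(c)); handle(c,.56,-.045,.08)
plan(.580,-.042,-.012,100.1)"
```

```text
{'blue': (array([ 0.6147, -0.2384,  0.0126]), np.int32(1421)), 'purple': (array([0.4234, 0.0292, 0.0107]), np.int32(259)), 'yellow': (array([0.4314, 0.053 , 0.0049]), np.int32(2))}
handle [559.1 -46.3] [86.5 10.4] z 0.0081 yaw 10.9
t 11.8 at [ 0.5777 -0.0409  0.0362] yaw 99.9 tilt 0.14 w 0.499 F [ 0.9 -0.6  0.1]
  turn z -0.23 shift [-0.0021 -0.0015  0.0482]
```

View pics/w7.png

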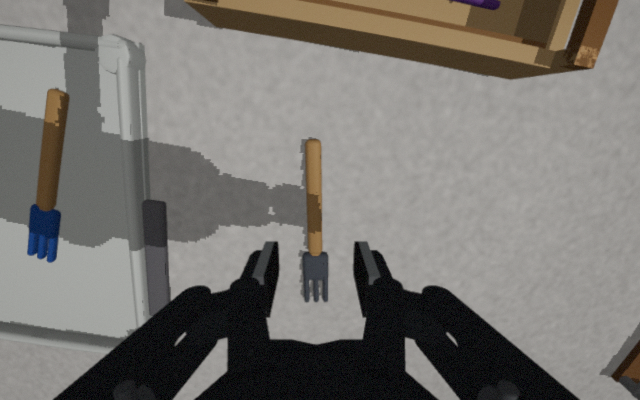

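Request:
{"fn": "servo_tool", "kwargs": {
  "grip": [0.5,0.5,0.5,0.5,1,1,1,1,1,1],
  "travel": [
    [-0.002,-0.001,0.02],
    [0,0,0.015],
    [0,0,0.013],
    [0,0,0],
    [0,0,0],
    [0,0,0],
    [0,0,0],
    [0,0,0],
    [0,0,-0.03],
    [0,0,-0.03]
  ],
  "turn": [
    [0,0,0],
    [0,0,0],
    [0,0,0],
    [0,0,0],
    [0,0,0],
    [0,0,0],
    [0,0,0],
    [0,0,0],
    [0,0,0],
    [0,0,0]
  ]
}}

```text
time_s: 12.75
tool_pos: [0.5796, -0.0415, 0.049]
ee_rot: [-0.088, 0.996, 0.0, -0.001]
wrist_force: [-0.1, -0.2, 0.6]
grip_width: 0.094
grip_force: 58.6
```

Request:
{"fn": "servo_tool", "kwargs": {
  "grip": [1,1,1,1,1,1,1,1,1,1,1,1],
  "travel": [
    [0,0,-0.027],
    [0,0,0],
    [0,0,0],
    [0,0,0],
    [0,0,0],
    [0,0,0],
    [0,0,0],
    [0,0,0],
    [0,0,0],
    [0,0,0],
    [0,0,0],
    [0,0,0]
  ],
  "turn": [
    [0,0,8.3],
    [0,0,8.3],
    [0,0,8.3],
    [0,0,8.3],
    [0,0,8.3],
    [0,0,8.3],
    [0,0,8.3],
    [0,0,8.3],
    [0,0,8.3],
    [0,0,8.3],
    [0,0,8.3],
    [0,0,8.2]
  ]
}}

```text
time_s: 13.95
tool_pos: [0.5806, -0.0416, 0.0766]
ee_rot: [0.706, 0.709, 0.0, 0.0]
wrist_force: [-0.3, -0.2, -0.6]
grip_width: 0.09
grip_force: 58.6
```

Request:
{"fn": "servo_tool", "kwargs": {
  "grip": [1,1,1,1,1,1],
  "travel": [
    [0.0043,-0.0385,0],
    [0.0043,-0.0385,0],
    [0.0043,-0.0385,0],
    [0.0043,-0.0385,0],
    [0,0,0],
    [0,0,0]
  ],
  "turn": [
    [0,0,0],
    [0,0,0],
    [0,0,0],
    [0,0,0],
    [0,0,0],
    [0,0,0]
  ]
}}

```text
time_s: 14.55
tool_pos: [0.4264, -0.026, 0.077]
ee_rot: [0.704, 0.711, 0.001, 0.001]
wrist_force: [0.5, -0.8, -0.7]
grip_width: 0.094
grip_force: 58.8
```

```bash
python3 -c "
from h import *
plan(.4256,-.026,.026,0.5); print(manip.read_state()['grip_force'])"
```

```text
t 14.6 at [ 0.4264 -0.026   0.077 ] yaw 0.6 tilt 0.13 w 0.094 F [ 0.5 -0.8 -0.7]
  turn z 0.07 shift [-0.     -0.0008  0.051 ]
58.763980865478516
```

Request:
{"fn": "servo_tool", "kwargs": {
  "grip": [1,1,1,1,1,0.8,0.8,0.8,0.8,0.8,0.8],
  "travel": [
    [0,0,0.015],
    [0,0,0.015],
    [0,0,0.013],
    [0,0,0.008],
    [0,0,0],
    [0,0,0],
    [0,0,0],
    [0,0,0],
    [0,0,-0.02],
    [0,0,-0.02],
    [0,0,-0.02]
  ],
  "turn": [
    [0,0,0],
    [0,0,0],
    [0,0,0],
    [0,0,0],
    [0,0,0],
    [0,0,0],
    [0,0,0],
    [0,0,0],
    [0,0,0],
    [0,0,0],
    [0,0,0]
  ]
}}

```text
time_s: 15.65
tool_pos: [0.4266, -0.026, 0.0867]
ee_rot: [0.704, 0.711, 0.0, 0.0]
wrist_force: [-0.2, -0.4, 0.7]
grip_width: 0.201
grip_force: 0.0
```

Request:
{"fn": "servo_tool", "kwargs": {
  "grip": [0.5,0.5,0.5,0.5,0.5,0.5,0.5,0.5,0.5,0.5,0.5,0.5],
  "travel": [
    [-0.034,0.0245,0],
    [-0.034,0.0245,0],
    [-0.034,0.0245,0],
    [-0.034,0.0245,0],
    [-0.034,0.0245,0],
    [-0.034,0.0245,0],
    [0,0,0],
    [0,0,0],
    [0,0,0],
    [0,0,0],
    [0,0,0],
    [0,0,0]
  ],
  "turn": [
    [0,0,0],
    [0,0,0],
    [0,0,0],
    [0,0,0],
    [0,0,0],
    [0,0,0],
    [0,0,8.5],
    [0,0,8.5],
    [0,0,8.5],
    [0,0,8.5],
    [0,0,8.5],
    [0,0,8.5]
  ]
}}

```text
time_s: 16.85
tool_pos: [0.5757, -0.2286, 0.0859]
ee_rot: [0.942, 0.336, 0.0, 0.0]
wrist_force: [-0.3, -0.2, -0.4]
grip_width: 0.504
grip_force: 0.0
```

Request:
{"fn": "servo_tool", "kwargs": {
  "grip": [0.5,0.5,0.5,0.5,0.5,0.5,0.5,0.5],
  "travel": [
    [0,0,0],
    [0,0,0],
    [0,0,0],
    [0,0,0],
    [0,0,0],
    [0,0,0],
    [0,0,0],
    [0,0,0]
  ],
  "turn": [
    [0,0,8.5],
    [0,0,8.5],
    [0,0,8.5],
    [0,0,8.5],
    [0,0,8.5],
    [0,0,8.5],
    [0,0,1],
    [0,0,0]
  ]
}}

```text
time_s: 17.65
tool_pos: [0.5756, -0.2285, 0.0857]
ee_rot: [0.994, -0.107, 0.0, 0.0]
wrist_force: [-0.4, -0.2, -0.2]
grip_width: 0.503
grip_force: 0.0
```

```bash
python3 -c "
from h import *
c=cam('wrist','w8')
print(wood_head(c)); handle(c,.553,-.224,.05);handle(c,.54,-.305,.05);handle(c,.56,-.376,.05)
plan(.575,-.229,-.006,-102.5)"
```

```text
{'green': (array([ 0.6313, -0.3768,  0.0117]), np.int32(1086)), 'red': (array([ 0.61  , -0.3075,  0.0117]), np.int32(943)), 'blue': (array([ 0.6148, -0.2404,  0.0128]), np.int32(965)), 'yellow': (array([ 0.65  , -0.4315,  0.0206]), np.int32(786))}
handle [ 555.  -227.1] [10.  84.5] z 0.0141 yaw 167.5
handle [ 543.1 -305.3] [10.6 86.1] z 0.014 yaw 178.8
handle [ 563.9 -375.9] [11.2 85.5] z 0.0139 yaw 179.6
t 17.7 at [ 0.5756 -0.2285  0.0857] yaw -102.2 tilt 0.02 w 0.502 F [-0.2  0.1  0.2]
  turn z 0.27 shift [-0.0005  0.0006  0.0917]
```

Request:
{"fn": "servo_tool", "kwargs": {
  "grip": [0.5,0.5,0.5,0.5,0.5,1,1,1,1,1,1,1],
  "travel": [
    [0.001,0.003,0.03],
    [0,0,0.03],
    [0,0,0.02],
    [0,0,0.012],
    [0,0,0],
    [0,0,0],
    [0,0,0],
    [0,0,0],
    [0,0,0],
    [0,0,-0.03],
    [0,0,-0.03],
    [0,0,-0.032]
  ],
  "turn": [
    [0,0,0],
    [0,0,0],
    [0,0,0],
    [0,0,0],
    [0,0,0],
    [0,0,0],
    [0,0,0],
    [0,0,0],
    [0,0,0],
    [0,0,0],
    [0,0,0],
    [0,0,0]
  ]
}}

```text
time_s: 18.9
tool_pos: [0.5753, -0.2314, 0.0858]
ee_rot: [0.994, -0.108, -0.001, -0.0]
wrist_force: [0.4, 0.2, -0.1]
grip_width: 0.097
grip_force: 58.7
```

Request:
{"fn": "servo_tool", "kwargs": {
  "grip": [1,1,1,1,1,1,1,1,1,1,1,1],
  "travel": [
    [0,0,0],
    [0,0,0],
    [0,0,0],
    [0,0,0],
    [0,0,0],
    [0,0,0],
    [0,0,0],
    [0,0,0],
    [0,0,0],
    [0,0,0],
    [0,0,0],
    [0,0,0]
  ],
  "turn": [
    [0,0,-8.55],
    [0,0,-8.55],
    [0,0,-8.55],
    [0,0,-8.55],
    [0,0,-8.55],
    [0,0,-8.55],
    [0,0,-8.55],
    [0,0,-8.55],
    [0,0,-8.55],
    [0,0,-8.55],
    [0,0,-8.55],
    [0,0,-8.55]
  ]
}}

```text
time_s: 20.1
tool_pos: [0.5757, -0.2315, 0.0853]
ee_rot: [0.704, 0.71, -0.0, -0.0]
wrist_force: [-0.2, 0.3, 0.3]
grip_width: 0.096
grip_force: 58.7
```

Request:
{"fn": "servo_tool", "kwargs": {
  "grip": [1,1,1,1,1,1,1,1],
  "travel": [
    [0.0345,-0.0275,0],
    [0.0345,-0.0275,0],
    [0.0345,-0.0275,0],
    [0.0345,-0.0275,0],
    [0.0345,-0.0275,0],
    [0.0345,-0.0275,0],
    [0,0,0],
    [0,0,0]
  ],
  "turn": [
    [0,0,0],
    [0,0,0],
    [0,0,0],
    [0,0,0],
    [0,0,0],
    [0,0,0],
    [0,0,0],
    [0,0,0]
  ]
}}

```text
time_s: 20.9
tool_pos: [0.4101, -0.0247, 0.0859]
ee_rot: [0.705, 0.709, 0.0, 0.001]
wrist_force: [-0.5, -0.1, -0.3]
grip_width: 0.1
grip_force: 58.8
```

```bash
python3 -c "
from h import *
c=cam('wrist','w9');print(wood_head(c))
plan(.4096,-.026,.026,0.5); print(manip.read_state()['grip_force'])"
```

```text
{'blue': (array([0.4201, 0.0288, 0.0113]), np.int32(1)), 'purple': (array([0.4146, 0.0149, 0.0119]), np.int32(269)), 'yellow': (array([0.4273, 0.0525, 0.0052]), np.int32(1))}
t 20.9 at [ 0.4105 -0.0253  0.0858] yaw 0.2 tilt 0.08 w 0.099 F [ 0.6 -0.4  0.3]
  turn z -0.29 shift [-0.0007 -0.0009  0.0598]
58.7897926568985
```

View pics/w9.png

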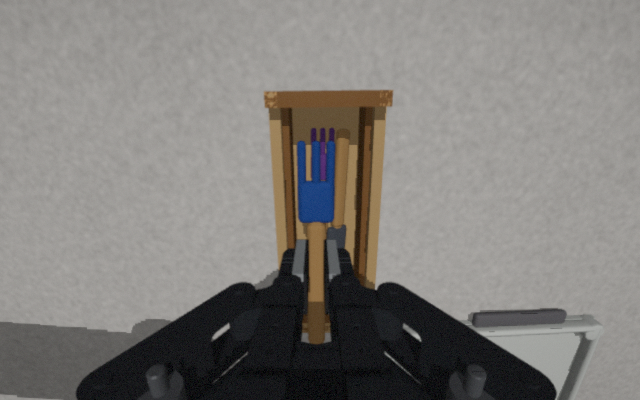

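Request:
{"fn": "servo_tool", "kwargs": {
  "grip": [1,1,1,1,1,0.8,0.8,0.8,0.8,0.8,0.8],
  "travel": [
    [0,0,0.02],
    [0,0,0.02],
    [0,0,0.012],
    [0,0,0.008],
    [0,0,0],
    [0,0,0],
    [0,0,0],
    [0,0,0],
    [0,0,-0.02],
    [0,0,-0.02],
    [0,0,-0.02]
  ],
  "turn": [
    [0,0,0],
    [0,0,0],
    [0,0,0],
    [0,0,0],
    [0,0,0],
    [0,0,0],
    [0,0,0],
    [0,0,0],
    [0,0,0],
    [0,0,0],
    [0,0,0]
  ]
}}

```text
time_s: 22.05
tool_pos: [0.4103, -0.0251, 0.0866]
ee_rot: [0.706, 0.708, 0.0, 0.0]
wrist_force: [-0.2, -0.1, 0.9]
grip_width: 0.202
grip_force: 0.0
```

```bash
python3 -c "
from h import *
c=cam('wrist');print(wood_head(c)); P=cloud(c); m=(abs(P[...,0]-.418)<.027)&(abs(P[...,1]-.0)<.05); print('max z in case',np.percentile(P[m][P[m][:,2]<.036][:,2],[50,90,99]))
c=cam('top');print(wood_head(c));handle(c,.54,-.305,.05);handle(c,.56,-.376,.05);handle(c,.42,-.25,.05)
plan(.5646,-.3058,-.006,88.8)"
```

```text
{'blue': (array([0.403 , 0.0165, 0.0193]), np.int32(990)), 'purple': (array([0.4179, 0.0136, 0.0119]), np.int32(667)), 'yellow': (array([0.4341, 0.0389, 0.0058]), np.int32(2))}
max z in case [0.01255809 0.02014422 0.03263825]
{'green': (array([ 0.6311, -0.3759,  0.0102]), np.int32(52)), 'red': (array([ 0.6096, -0.306 ,  0.0112]), np.int32(56)), 'blue': (array([0.5466, 0.8417, 0.0228]), np.int32(2944)), 'purple': (array([0.4153, 0.0242, 0.0122]), np.int32(13)), 'yellow': (array([ 0.3502, -0.2438,  0.0046]), np.int32(74))}
handle [ 544.6 -303.6] [ 9.9 88.3] z 0.0128 yaw 179.4
handle [ 566.  -374.2] [ 9.2 85.7] z 0.0125 yaw 177.0
handle [ 414.3 -245.7] [10.6 87.4] z 0.0067 yaw 177.5
t 22.1 at [ 0.4121 -0.0253  0.0891] yaw 0.2 tilt 0.37 w 0.199 F [0.2 0.2 1. ]
  turn z -88.62 shift [-0.1583 -0.2772  0.0951]
```

Request:
{"fn": "servo_tool", "kwargs": {
  "grip": [0.5,0.5,0.5,0.5,0.5,0.5,0.5,0.5,0.5,0.5,0.5,0.5],
  "travel": [
    [-0.04,0.022,0],
    [-0.04,0.022,0],
    [-0.04,0.022,0],
    [-0.04,0.022,0],
    [-0.04,0.022,0],
    [-0.04,0.022,0],
    [-0.04,0.022,0],
    [0,0,0],
    [0,0,0],
    [0,0,0],
    [0,0,0],
    [0,0,0]
  ],
  "turn": [
    [0,0,0],
    [0,0,0],
    [0,0,0],
    [0,0,0],
    [0,0,0],
    [0,0,0],
    [0,0,0],
    [0,0,-8.1],
    [0,0,-8.1],
    [0,0,-8.1],
    [0,0,-8.1],
    [0,0,-8.1]
  ]
}}

```text
time_s: 23.35
tool_pos: [0.5648, -0.3045, 0.0841]
ee_rot: [0.415, 0.91, 0.0, -0.001]
wrist_force: [0.0, -0.4, -0.3]
grip_width: 0.501
grip_force: 0.0
```

Request:
{"fn": "servo_tool", "kwargs": {
  "grip": [0.5,0.5,0.5,0.5,0.5,0.5,0.5,0.5,0.5,0.5,0.5],
  "travel": [
    [0,0,0],
    [0,0,0],
    [0,0,0],
    [0,0,0],
    [0,0,0],
    [0,0,0],
    [0,0,0.03],
    [0,0,0.03],
    [0,0,0.02],
    [0,0,0.0125],
    [0,0,0]
  ],
  "turn": [
    [0,0,-8.1],
    [0,0,-8.1],
    [0,0,-8.1],
    [0,0,-8.1],
    [0,0,-8],
    [0,0,-7.7],
    [0,0,0],
    [0,0,0],
    [0,0,0],
    [0,0,0],
    [0,0,0]
  ]
}}

```text
time_s: 24.45
tool_pos: [0.5646, -0.3043, -0.0082]
ee_rot: [0.011, 1.0, 0.0, -0.001]
wrist_force: [0.6, 0.2, -0.3]
grip_width: 0.498
grip_force: 0.0
```

Request:
{"fn": "servo_tool", "kwargs": {
  "grip": [1,1,1,1,1,1,1],
  "travel": [
    [0,0,0],
    [0,0,0],
    [0,0,0],
    [0,0,0],
    [0,0,-0.03],
    [0,0,-0.03],
    [0,0,-0.032]
  ],
  "turn": [
    [0,0,0],
    [0,0,0],
    [0,0,0],
    [0,0,0],
    [0,0,0],
    [0,0,0],
    [0,0,0]
  ]
}}

```text
time_s: 25.15
tool_pos: [0.5646, -0.3044, 0.0852]
ee_rot: [0.011, 1.0, 0.0, -0.001]
wrist_force: [-0.1, -0.1, 0.3]
grip_width: 0.098
grip_force: 59.0
```

Request:
{"fn": "servo_tool", "kwargs": {
  "grip": [1,1,1,1,1,1,1,1,1,1,1],
  "travel": [
    [0,0,0],
    [0,0,0],
    [0,0,0],
    [0,0,0],
    [0,0,0],
    [0,0,0],
    [0,0,0],
    [0,0,0],
    [0,0,0],
    [0,0,0],
    [0,0,0]
  ],
  "turn": [
    [0,0,8.1],
    [0,0,8.1],
    [0,0,8.1],
    [0,0,8.1],
    [0,0,8.1],
    [0,0,8.1],
    [0,0,8.1],
    [0,0,8.1],
    [0,0,8.1],
    [0,0,7.7],
    [0,0,7.7]
  ]
}}

```text
time_s: 26.25
tool_pos: [0.565, -0.3046, 0.0847]
ee_rot: [0.706, 0.708, -0.0, -0.0]
wrist_force: [-0.0, 0.4, -0.9]
grip_width: 0.101
grip_force: 59.0
```

Request:
{"fn": "servo_tool", "kwargs": {
  "grip": [1,1,1,1,1,1,1,1,1],
  "travel": [
    [0.04,-0.0195,0],
    [0.04,-0.0195,0],
    [0.04,-0.0195,0],
    [0.04,-0.0195,0],
    [0.04,-0.0195,0],
    [0.04,-0.0195,0],
    [0.04,-0.0195,0],
    [0,0,0],
    [0,0,0]
  ],
  "turn": [
    [0,0,0],
    [0,0,0],
    [0,0,0],
    [0,0,0],
    [0,0,0],
    [0,0,0],
    [0,0,0],
    [0,0,0],
    [0,0,0]
  ]
}}

```text
time_s: 27.15
tool_pos: [0.4262, -0.0252, 0.0853]
ee_rot: [0.703, 0.711, 0.0, 0.001]
wrist_force: [-0.2, 0.5, -0.6]
grip_width: 0.101
grip_force: 59.0
```

```bash
python3 -c "
from h import *
plan(.4266,-.026,.026,0.5); print(manip.read_state()['grip_force'])"
```

```text
t 27.1 at [ 0.4262 -0.0252  0.0853] yaw 0.6 tilt 0.08 w 0.101 F [-0.2  0.5 -0.6]
  turn z 0.1 shift [-0.0008  0.0004  0.0593]
59.04016613960266
```

Request:
{"fn": "servo_tool", "kwargs": {
  "grip": [1,1,1,1,1,0.8,0.8,0.8,0.8,0.8,0.8],
  "travel": [
    [0,0,0.02],
    [0,0,0.02],
    [0,0,0.012],
    [0,0,0.008],
    [0,0,0],
    [0,0,0],
    [0,0,0],
    [0,0,0],
    [0,0,-0.02],
    [0,0,-0.02],
    [0,0,-0.02]
  ],
  "turn": [
    [0,0,0],
    [0,0,0],
    [0,0,0],
    [0,0,0],
    [0,0,0],
    [0,0,0],
    [0,0,0],
    [0,0,0],
    [0,0,0],
    [0,0,0],
    [0,0,0]
  ]
}}

```text
time_s: 28.25
tool_pos: [0.4263, -0.0257, 0.0861]
ee_rot: [0.704, 0.71, 0.0, 0.0]
wrist_force: [0.6, -0.1, -0.3]
grip_width: 0.201
grip_force: 0.0
```

Request:
{"fn": "servo_tool", "kwargs": {
  "grip": [0.5,0.5,0.5,0.5,0.5,0.5,0.5,0.5,0.5,0.5,0.5,0.5],
  "travel": [
    [-0.044,0.0185,0],
    [-0.044,0.0185,0],
    [-0.044,0.0185,0],
    [-0.044,0.0185,0],
    [-0.044,0.0185,0],
    [-0.044,0.0185,0],
    [-0.044,0.0185,0],
    [-0.044,0.0185,0],
    [0,0,0],
    [0,0,0],
    [0,0,0],
    [0,0,0]
  ],
  "turn": [
    [0,0,0],
    [0,0,0],
    [0,0,0],
    [0,0,0],
    [0,0,0],
    [0,0,0],
    [0,0,0],
    [0,0,0],
    [0,0,-8.1],
    [0,0,-8.1],
    [0,0,-8.1],
    [0,0,-8.1]
  ]
}}

```text
time_s: 29.45
tool_pos: [0.5774, -0.3768, 0.085]
ee_rot: [0.476, 0.88, -0.0, 0.0]
wrist_force: [0.1, 0.3, -0.3]
grip_width: 0.499
grip_force: 0.0
```

Request:
{"fn": "servo_tool", "kwargs": {
  "grip": [0.5,0.5,0.5,0.5,0.5,0.5,0.5,0.5],
  "travel": [
    [0,0,0],
    [0,0,0],
    [0,0,0],
    [0,0,0],
    [0,0,0],
    [0,0,0.02],
    [0,0,0.02],
    [0,0,0]
  ],
  "turn": [
    [0,0,-8.1],
    [0,0,-8.1],
    [0,0,-8.1],
    [0,0,-8.1],
    [0,0,-8.1],
    [0,0,-8],
    [0,0,-8],
    [0,0,0]
  ]
}}

```text
time_s: 30.25
tool_pos: [0.5757, -0.3754, 0.0413]
ee_rot: [0.005, 1.0, 0.002, -0.002]
wrist_force: [-0.0, -0.3, -0.4]
grip_width: 0.501
grip_force: 0.0
```

```bash
python3 -c "
from h import *
c=cam('wrist');print(wood_head(c)); handle(c,.56,-.376,.05)
c=cam('top');print(wood_head(c));handle(c,.42,-.25,.05)
plan(.578,-.376,-.006,89.6)"
```

```text
{'green': (array([ 0.63  , -0.377 ,  0.0119]), np.int32(846)), 'yellow': (array([ 0.62  , -0.3768,  0.0127]), np.int32(9))}
handle [ 563.2 -376.2] [10.3 87.5] z 0.0141 yaw 179.0
{'green': (array([ 0.6422, -0.3698,  0.013 ]), np.int32(1)), 'red': (array([ 0.4343, -0.0704,  0.0192]), np.int32(77)), 'blue': (array([0.5465, 0.8423, 0.0227]), np.int32(2944)), 'purple': (array([0.4182, 0.016 , 0.0114]), np.int32(50))}
handle [ 451.2 -246.6] [ 6.8 15.9] z 0.0067 yaw 177.4
t 30.4 at [ 0.5771 -0.3764  0.045 ] yaw 89.2 tilt 0.05 w 0.499 F [0.5 1.2 0.7]
  turn z -0.43 shift [-0.0009  0.0004  0.051 ]
```

Request:
{"fn": "servo_tool", "kwargs": {
  "grip": [0.5,0.5,0.5,0.5,1,1,1,1,1,1,1],
  "travel": [
    [0,0,0.02],
    [0,0,0.02],
    [0,0,0.011],
    [0,0,0],
    [0,0,0],
    [0,0,0],
    [0,0,0],
    [0,0,0],
    [0,0,-0.03],
    [0,0,-0.03],
    [0,0,-0.032]
  ],
  "turn": [
    [0,0,0],
    [0,0,0],
    [0,0,0],
    [0,0,0],
    [0,0,0],
    [0,0,0],
    [0,0,0],
    [0,0,0],
    [0,0,0],
    [0,0,0],
    [0,0,0]
  ]
}}

```text
time_s: 31.45
tool_pos: [0.5767, -0.3762, 0.0862]
ee_rot: [0.006, 1.0, 0.0, -0.001]
wrist_force: [-1.2, 0.1, 0.5]
grip_width: 0.099
grip_force: 58.6
```

Request:
{"fn": "servo_tool", "kwargs": {
  "grip": [1,1,1,1,1,1,1,1,1,1,1],
  "travel": [
    [0,0,0],
    [0,0,0],
    [0,0,0],
    [0,0,0],
    [0,0,0],
    [0,0,0],
    [0,0,0],
    [0,0,0],
    [0,0,0],
    [0,0,0],
    [0,0,0]
  ],
  "turn": [
    [0,0,8.1],
    [0,0,8.1],
    [0,0,8.1],
    [0,0,8.1],
    [0,0,8.1],
    [0,0,8.1],
    [0,0,8.1],
    [0,0,8.1],
    [0,0,8.1],
    [0,0,8],
    [0,0,7.8]
  ]
}}

```text
time_s: 32.55
tool_pos: [0.5771, -0.3765, 0.0858]
ee_rot: [0.705, 0.709, -0.0, -0.0]
wrist_force: [0.1, -0.5, -0.2]
grip_width: 0.091
grip_force: 58.6
```

Request:
{"fn": "servo_tool", "kwargs": {
  "grip": [1,1,1,1,1,1,1,1,1,1],
  "travel": [
    [0.045,-0.0185,0],
    [0.045,-0.0185,0],
    [0.045,-0.0185,0],
    [0.045,-0.0185,0],
    [0.045,-0.0185,0],
    [0.045,-0.0185,0],
    [0.045,-0.0185,0],
    [0.044,-0.0185,0],
    [0,0,0],
    [0,0,0]
  ],
  "turn": [
    [0,0,0],
    [0,0,0],
    [0,0,0],
    [0,0,0],
    [0,0,0],
    [0,0,0],
    [0,0,0],
    [0,0,0],
    [0,0,0],
    [0,0,0]
  ]
}}

```text
time_s: 33.55
tool_pos: [0.4249, -0.0186, 0.0863]
ee_rot: [0.702, 0.712, 0.0, 0.001]
wrist_force: [-0.6, -0.1, -0.3]
grip_width: 0.092
grip_force: 58.8
```

```bash
python3 -c "
from h import *
plan(.4266,-.018,.026,0.5); print(manip.read_state()['grip_force'])
c=cam('wrist','w10');P=cloud(c);m=(abs(P[...,0]-.418)<.025)&(P[...,1]>.0)&(P[...,1]<.05)&(P[...,2]<.05)
print(np.percentile(P[m][:,2],[50,90,99]))"
```

```text
t 33.5 at [ 0.4249 -0.0186  0.0863] yaw 0.8 tilt 0.09 w 0.092 F [-0.6 -0.1 -0.3]
  turn z 0.31 shift [0.0006 0.0017 0.0603]
58.7512868642807
[0.01318676 0.02306026 0.0243318 ]
```

View pics/w10.png

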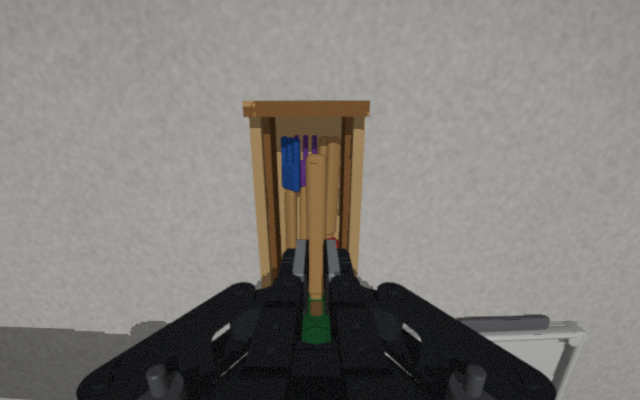

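Request:
{"fn": "servo_tool", "kwargs": {
  "grip": [1,1,1,1,1,0.8,0.8,0.8,0.8,0.8,0.8],
  "travel": [
    [0,0.001,0.02],
    [0,0,0.02],
    [0,0,0.012],
    [0,0,0.008],
    [0,0,0],
    [0,0,0],
    [0,0,0],
    [0,0,0],
    [0,0,-0.02],
    [0,0,-0.02],
    [0,0,-0.02]
  ],
  "turn": [
    [0,0,0],
    [0,0,0],
    [0,0,0],
    [0,0,0],
    [0,0,0],
    [0,0,0],
    [0,0,0],
    [0,0,0],
    [0,0,0],
    [0,0,0],
    [0,0,0]
  ]
}}

```text
time_s: 34.7
tool_pos: [0.426, -0.0192, 0.0871]
ee_rot: [0.703, 0.711, 0.0, 0.0]
wrist_force: [-0.2, -0.0, -0.2]
grip_width: 0.197
grip_force: 0.0
```

```bash
python3 -c "
from h import *
c=cam('top');print(wood_head(c));handle(c,.42,-.25,.05)
c=cam('side');print(wood_head(c));handle(c,.42,-.25,.05)
plan(.392,-.249,.05,88)"
```

```text
{'green': (array([ 0.4082, -0.0535,  0.0276]), np.int32(4)), 'red': (array([ 0.4304, -0.0588,  0.0223]), np.int32(7)), 'blue': (array([0.5463, 0.8413, 0.0229]), np.int32(2938)), 'purple': (array([0.4115, 0.0242, 0.0201]), np.int32(3)), 'yellow': (array([ 0.3514, -0.2435,  0.0044]), np.int32(78))}
handle [ 414.2 -244.9] [87.9  9.7] z 0.0064 yaw 0.2
{'green': (array([ 0.4083, -0.0729,  0.027 ]), np.int32(6)), 'red': (array([ 0.4328, -0.0685,  0.0205]), np.int32(51)), 'blue': (array([0.5593, 0.8764, 0.0223]), np.int32(401)), 'purple': (array([0.4157, 0.0226, 0.01  ]), np.int32(2)), 'yellow': (array([ 0.6391, -0.4733,  0.021 ]), np.int32(151))}
handle [ 415.3 -247.4] [11.  88.1] z 0.0075 yaw 178.3
t 34.8 at [ 0.4278 -0.0195  0.0896] yaw 0.7 tilt 0.37 w 0.196 F [ 0.3 -0.5  0.4]
  turn z -87.31 shift [ 0.0278 -0.2306  0.0396]
```

Request:
{"fn": "servo_tool", "kwargs": {
  "grip": [0.5,0.5,0.5,0.5,0.5,0.5,0.5,0.5,0.5,0.5,0.5,0.5],
  "travel": [
    [-0.045,-0.0075,0],
    [-0.045,-0.0075,0],
    [-0.045,-0.0075,0],
    [-0.045,-0.0075,0],
    [-0.045,-0.0075,0],
    [0,0,0],
    [0,0,0],
    [0,0,0],
    [0,0,0],
    [0,0,0],
    [0,0,0],
    [0,0,0]
  ],
  "turn": [
    [0,0,0],
    [0,0,0],
    [0,0,0],
    [0,0,0],
    [0,0,0],
    [0,0,-7.95],
    [0,0,-7.95],
    [0,0,-7.95],
    [0,0,-7.95],
    [0,0,-7.95],
    [0,0,-7.95],
    [0,0,-7.95]
  ]
}}

```text
time_s: 36.0
tool_pos: [0.3908, -0.2445, 0.085]
ee_rot: [0.287, 0.958, 0.0, -0.0]
wrist_force: [-0.2, -0.8, 0.1]
grip_width: 0.504
grip_force: 0.0
```

Request:
{"fn": "servo_tool", "kwargs": {
  "grip": [0.5,0.5,0.5,0.5,0.5,0.5],
  "travel": [
    [0,0,0],
    [0,0,0],
    [0,0,0.02],
    [0,0,0.02],
    [0,0,0],
    [0,0,0]
  ],
  "turn": [
    [0,0,-7.95],
    [0,0,-7.95],
    [0,0,-7.95],
    [0,0,-7.95],
    [0,0,0],
    [0,0,0]
  ]
}}

```text
time_s: 36.6
tool_pos: [0.3907, -0.2444, 0.0455]
ee_rot: [0.018, 1.0, 0.0, -0.001]
wrist_force: [0.2, 0.5, -0.4]
grip_width: 0.501
grip_force: 0.0
```

```bash
python3 -c "
from h import *
c=cam('wrist');print(wood_head(c)); handle(c,.415,-.247,.06)
plan(.392,-.2465,-.012,88)"
```

```text
{'green': (array([ 0.4055, -0.0758,  0.026 ]), np.int32(43)), 'red': (array([ 0.4289, -0.0646,  0.0227]), np.int32(381)), 'blue': (array([ 0.4047, -0.0051,  0.0199]), np.int32(127)), 'purple': (array([0.4147, 0.0011, 0.0121]), np.int32(107)), 'yellow': (array([ 0.3497, -0.2444,  0.0057]), np.int32(1257))}
handle [ 416.2 -246.9] [10.2 85.6] z 0.0081 yaw 177.5
t 36.6 at [ 0.3912 -0.2448  0.0464] yaw 87.9 tilt 0.02 w 0.5 F [ 0.1  1.2 -0.2]
  turn z -0.06 shift [-0.0008 -0.0016  0.0584]
```

Request:
{"fn": "servo_tool", "kwargs": {
  "grip": [0.5,0.5,0.5,0.5,1,1,1,1,1,1,1],
  "travel": [
    [0,-0.0015,0.02],
    [0,0,0.02],
    [0,0,0.018],
    [0,0,0],
    [0,0,0],
    [0,0,0],
    [0,0,0],
    [0,0,0],
    [0,0,-0.035],
    [0,0,-0.035],
    [0,0,-0.033]
  ],
  "turn": [
    [0,0,0],
    [0,0,0],
    [0,0,0],
    [0,0,0],
    [0,0,0],
    [0,0,0],
    [0,0,0],
    [0,0,0],
    [0,0,0],
    [0,0,0],
    [0,0,0]
  ]
}}

```text
time_s: 37.75
tool_pos: [0.391, -0.2462, 0.0927]
ee_rot: [0.016, 1.0, -0.0, 0.0]
wrist_force: [-0.2, -0.6, -0.3]
grip_width: 0.096
grip_force: 58.7
```

Request:
{"fn": "servo_tool", "kwargs": {
  "grip": [1,1,1,1,1,1,1,1,1,1,1],
  "travel": [
    [0,0,0],
    [0,0,0],
    [0,0,0],
    [0,0,0],
    [0,0,0],
    [0,0,0],
    [0,0,0],
    [0,0,0],
    [0,0,0],
    [0,0,0],
    [0,0,0]
  ],
  "turn": [
    [0,0,7.95],
    [0,0,7.95],
    [0,0,7.95],
    [0,0,7.95],
    [0,0,7.95],
    [0,0,7.95],
    [0,0,7.95],
    [0,0,7.95],
    [0,0,7.95],
    [0,0,7.95],
    [0,0,7.9]
  ]
}}

```text
time_s: 38.85
tool_pos: [0.3911, -0.2463, 0.0913]
ee_rot: [0.705, 0.709, 0.0, 0.0]
wrist_force: [-0.0, 0.1, 0.1]
grip_width: 0.097
grip_force: 58.7
```

Request:
{"fn": "servo_tool", "kwargs": {
  "grip": [1,1,1,1,1,1,1],
  "travel": [
    [0.044,0.008,0],
    [0.044,0.008,0],
    [0.044,0.008,0],
    [0.044,0.008,0],
    [0.044,0.007,0],
    [0,0,0],
    [0,0,0]
  ],
  "turn": [
    [0,0,0],
    [0,0,0],
    [0,0,0],
    [0,0,0],
    [0,0,0],
    [0,0,0],
    [0,0,0]
  ]
}}

```text
time_s: 39.55
tool_pos: [0.4274, -0.025, 0.0913]
ee_rot: [0.702, 0.713, 0.0, 0.0]
wrist_force: [0.6, 0.5, 0.0]
grip_width: 0.094
grip_force: 58.7
```

```bash
python3 -c "
from h import *
plan(.426,-.026,.026,0.5); print(manip.read_state()['grip_force'])
for n in('wrist','side'):
  c=cam(n,'x'+n);print(wood_head(c,(.38,.46,-.12,.06)));P=cloud(c)
  for y in (-.08,-.06,-.04,-.02,0,.02,.035): 
    m=(abs(P[...,1]-y)<.005)
    print(y,[ (np.round(np.nanpercentile(P[m&(abs(P[...,0]-x)<.004)&(P[...,2]<.05)][:,2],80),3) if (m&(abs(P[...,0]-x)<.004)&(P[...,2]<.05)).sum()>3 else None) for x in np.arange(.392,.446,.008)])
"
```

```text
t 39.5 at [ 0.4274 -0.025   0.0913] yaw 0.9 tilt 0.05 w 0.094 F [0.6 0.5 0. ]
  turn z 0.39 shift [-0.001  -0.0014  0.0653]
58.74891757965088
{'red': (array([ 0.442 , -0.0574,  0.0167]), np.int32(52)), 'blue': (array([0.4029, 0.0166, 0.0191]), np.int32(907)), 'purple': (array([0.4142, 0.0239, 0.0116]), np.int32(150)), 'yellow': (array([ 0.4436, -0.0019,  0.0059]), np.int32(69))}
-0.08 [np.float64(0.036), None, None, None, None, None, None]
-0.06 [np.float64(0.036), np.float64(0.018), np.float64(0.025), np.float64(0.024), None, None, np.float64(0.02)]
-0.04 [np.float64(0.036), np.float64(0.019), np.float64(0.025), np.float64(0.025), None, None, np.float64(0.022)]
-0.02 [np.float64(0.036), np.float64(0.02), np.float64(0.019), None, None, None, None]
0 [np.float64(0.035), np.float64(0.02), np.float64(0.023), None, None, None, np.float64(0.019)]
0.02 [np.float64(0.032), np.float64(0.018), np.float64(0.023), np.float64(0.012), np.float64(0.013), np.float64(0.024), np.float64(0.023)]
0.035 [np.float64(0.032), np.float64(0.018), np.float64(0.023), np.float64(0.011), np.float64(0.012), np.fl
[... 510 characters left out ...]
p.float64(0.024), np.float64(0.022), np.float64(0.025), np.float64(0.02)]
-0.04 [None, np.float64(0.018), np.float64(0.024), np.float64(0.025), np.float64(0.018), np.float64(0.024), np.float64(0.022)]
-0.02 [None, np.float64(0.02), np.float64(0.02), np.float64(0.025), np.float64(0.019), np.float64(0.024), np.float64(0.021)]
0 [None, np.float64(0.019), np.float64(0.023), np.float64(0.023), np.float64(0.022), np.float64(0.022), np.float64(0.022)]
0.02 [None, np.float64(0.018), np.float64(0.022), np.float64(0.012), np.float64(0.016), np.float64(0.022), np.float64(0.023)]
0.035 [None, np.float64(0.017), np.float64(0.023), np.float64(0.01), np.float64(0.012), np.float64(0.021), np.float64(0.025)]
```

Request:
{"fn": "servo_tool", "kwargs": {
  "grip": [1,1,1,1,1,1,0.8,0.8,0.8,0.8,0.8,0.8],
  "travel": [
    [0,-0.008,0],
    [0,0,0.025],
    [0,0,0.025],
    [0,0,0.012],
    [0,0,0.009],
    [0,0,0],
    [0,0,0],
    [0,0,0],
    [0,0,0],
    [0,0,-0.025],
    [0,0,-0.025],
    [0,0,-0.03]
  ],
  "turn": [
    [0,0,0],
    [0,0,0],
    [0,0,0],
    [0,0,0],
    [0,0,0],
    [0,0,0],
    [0,0,0],
    [0,0,0],
    [0,0,0],
    [0,0,0],
    [0,0,0],
    [0,0,0]
  ]
}}

```text
time_s: 40.85
tool_pos: [0.4189, -0.0257, 0.1006]
ee_rot: [0.703, 0.712, -0.0, -0.0]
wrist_force: [1.0, 0.1, 0.5]
grip_width: 0.199
grip_force: 0.0
```

```bash
python3 -c "
from h import *
plan(.517,.25,.1,4)
for n in('wrist','top','side'):
  c=cam(n,'y'+n);print(n,wood_head(c,(.38,.46,-.12,.06)));P=cloud(c)
  m=(P[...,0]>.392)&(P[...,0]<.443)&(P[...,1]<.05)&(P[...,1]>-.1)&(P[...,2]<.07); print('max z',np.percentile(P[m][:,2],[90,99,99.8]))
  hs=cv2.cvtColor(c['frame'],cv2.COLOR_RGB2HSV).astype(int)
  m=(P[...,2]>.009)&(P[...,2]<.02)&(P[...,1]<.285)&(P[...,1]>.2)&(abs(P[...,0]-.52)<.06)&(hs[...,0]>8)&(hs[...,0]<24)&(hs[...,2]>100)
  if m.sum()>20: print('lid',m.sum(),cv2.minAreaRect((P[m][:,:2]*1000).astype(np.float32)),np.median(P[m][:,2]))
"
```

```text
t 40.9 at [ 0.4189 -0.0257  0.1006] yaw 0.7 tilt 0.05 w 0.199 F [1.  0.1 0.5]
  turn z -3.26 shift [0.2682 0.1171 0.0006]
wrist {'green': (array([ 0.4094, -0.0906,  0.0247]), np.int32(348)), 'red': (array([ 0.4311, -0.0638,  0.0224]), np.int32(343)), 'blue': (array([0.4021, 0.0179, 0.0184]), np.int32(774)), 'purple': (array([0.4139, 0.0345, 0.0111]), np.int32(37)), 'yellow': (array([0.4227, 0.0142, 0.0275]), np.int32(662))}
max z [0.03015466 0.03311618 0.03416605]
top {'blue': (array([0.4028, 0.0154, 0.0161]), np.int32(75)), 'purple': (array([0.411 , 0.0356, 0.0212]), np.int32(1)), 'yellow': (array([0.4222, 0.0216, 0.027 ]), np.int32(34))}
max z [0.02914826 0.03492744 0.03570485]
lid 309 ((521.0157470703125, 262.1491394042969), (50.11074447631836, 60.592411041259766), 82.80659484863281) 0.013342565807958
side {'green': (array([ 0.4069, -0.0801,  0.0256]), np.int32(11)), 'red': (array([ 0.4393, -0.0702,  0.0188]), np.int32(32)), 'blue': (array([0.4051, 0.0107, 0.0197]), np.int32(55)), 'purple': (array([0.3997, 0.0164, 0.0149]), np.int32(1)), 'yellow': (array([0.4233, 0.0146, 0.0267]), np.int32(68))}
max z [0.0298481  0.03292478 0.03397021]
```

Request:
{"fn": "servo_tool", "kwargs": {
  "grip": [0.2,0.2,0,0,0,0,0,0,0,0],
  "travel": [
    [0.0463,0.017,0],
    [0.0463,0.017,0],
    [0.0463,0.017,0],
    [0.0463,0.017,0],
    [0.0463,0.017,0],
    [0.0463,0.017,0],
    [0,0,0],
    [0,0,0],
    [0,0,0],
    [0,0,0]
  ],
  "turn": [
    [0,0,0],
    [0,0,0],
    [0,0,0],
    [0,0,0],
    [0,0,0],
    [0,0,0],
    [0,0,5.7],
    [0,0,0],
    [0,0,0],
    [0,0,0]
  ]
}}

```text
time_s: 42.0
tool_pos: [0.5176, 0.2523, 0.0999]
ee_rot: [0.737, 0.676, -0.0, 0.0]
wrist_force: [0.5, 0.2, -0.0]
grip_width: 0.998
grip_force: 0.0
```

```bash
python3 -c "
from h import *
plan(.518,.253,.02,-5)
c=cam('wrist','lid1');P=cloud(c);s=manip.read_state();M=Ro.from_quat(s['ee_rot']).as_matrix()
hs=cv2.cvtColor(c['frame'],cv2.COLOR_RGB2HSV).astype(int)
m=(P[...,2]>.009)&(P[...,2]<.02)&(P[...,1]<.272)&(P[...,1]>.2)&(abs(P[...,0]-.52)<.06)&(hs[...,0]>8)&(hs[...,0]<24)
print('lid',m.sum(),cv2.boxPoints(cv2.minAreaRect((P[m][:,:2]*1000).astype(np.float32))).round(1),np.median(P[m][:,2]))
Q=(P-s['tool_pos'])@M; k=(Q[...,2]>-.06)&(Q[...,2]<-.02)&(abs(Q[...,0])<.02)
q=Q[k]; 
for sg in(-1,1):
  w=q[q[:,1]*sg>0]; print('finger',w.max(0).round(4),w.min(0).round(4))
c=cam('side'); P=cloud(c);b=(P[...,0]>.385)&(P[...,0]<.45)&(P[...,1]<.05)&(P[...,1]>-.11)&(P[...,2]>.0295)&(P[...,2]<.045)
q=P[b];i=np.argsort(-q[:,2])
H=np.round(q[abs(q[:,0]-.419)<.024],3); print(len(H),H[np.argsort(-H[:,2])][:12])
"
```

```text
t 42.0 at [0.5176 0.2523 0.0999] yaw -4.9 tilt 0.01 w 0.998 F [ 0.5  0.2 -0. ]
  turn z 0.06 shift [0.0007 0.0003 0.0799]
lid 2443 [[486.5 238.6]
 [546.3 231.7]
 [550.9 271.7]
 [491.2 278.6]] 0.014435683647209308
finger [ 0.0114 -0.0429 -0.027 ] [-0.0131 -0.0575 -0.06  ]
finger [ 0.0109  0.0558 -0.0271] [-0.0123  0.0412 -0.06  ]
74 [[ 0.409  0.016  0.034]
 [ 0.41   0.024  0.033]
 [ 0.414  0.014  0.033]
 [ 0.412  0.004  0.033]
 [ 0.416 -0.034  0.033]
 [ 0.417 -0.038  0.033]
 [ 0.419 -0.024  0.033]
 [ 0.417 -0.022  0.033]
 [ 0.416 -0.041  0.033]
 [ 0.419 -0.046  0.033]
 [ 0.409  0.003  0.032]
 [ 0.411  0.002  0.032]]
```

View pics/lid1.png

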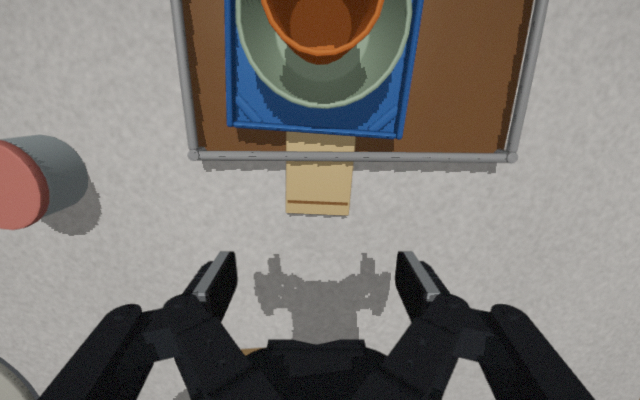

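Request:
{"fn": "servo_tool", "kwargs": {
  "grip": [0,0,0,0,0,0,1,1,1,1,1,1],
  "travel": [
    [0.003,0.001,0.03],
    [0,0,0.03],
    [0,0,0.03],
    [0,0,0.017],
    [0,0,0.01],
    [0,0,0],
    [0,0,0],
    [0,0,0],
    [0,0,0],
    [0,0,0],
    [0,0,0],
    [0,0,0]
  ],
  "turn": [
    [0,0,1.7],
    [0,0,0],
    [0,0,0],
    [0,0,0],
    [0,0,0],
    [0,0,0],
    [0,0,0],
    [0,0,0],
    [0,0,0],
    [0,0,0],
    [0,0,0],
    [0,0,0]
  ]
}}

```text
time_s: 43.3
tool_pos: [0.5202, 0.2565, -0.0146]
ee_rot: [0.747, 0.665, 0.002, 0.001]
wrist_force: [-0.6, -0.9, 6.7]
grip_width: 0.68
grip_force: 64.9
```

```bash
python3 -c "
from h import *
plan(.501,.106,-.017,-6.6);s=manip.read_state();print(s['grip_force'],s['moment'])"
```

```text
t 43.3 at [ 0.5202  0.2565 -0.0146] yaw -6.7 tilt 0.19 w 0.68 F [-0.6 -0.9  6.7]
  turn z -0.06 shift [-0.1517 -0.0018  0.0024]
64.87350583076477 [-0.14695357  0.32699702  0.05353419]
```

Request:
{"fn": "servo_tool", "kwargs": {
  "grip": [1,1,1,1,1,1,1,1,1,1,1,1],
  "travel": [
    [0,0,-0.0025],
    [-0.008,0,0],
    [-0.012,0,0],
    [-0.013,0,0],
    [-0.013,0,0],
    [-0.013,0,0],
    [-0.013,0,0],
    [-0.013,0,0],
    [-0.013,0,0],
    [-0.013,0,0],
    [0,0,0],
    [0,0,0]
  ],
  "turn": [
    [0,0,0],
    [0,0,0],
    [0,0,0],
    [0,0,0],
    [0,0,0],
    [0,0,0],
    [0,0,0],
    [0,0,0],
    [0,0,0],
    [0,0,0],
    [0,0,0],
    [0,0,0]
  ]
}}

```text
time_s: 44.5
tool_pos: [0.5059, 0.1447, -0.0147]
ee_rot: [0.748, 0.664, -0.001, 0.0]
wrist_force: [-0.6, -2.0, -0.3]
grip_width: 0.681
grip_force: 64.5
```

```bash
cat >> h.py <<'E'
def lid(c,box,zr=(0,.06)):
    P=cloud(c);hs=cv2.cvtColor(c['frame'],cv2.COLOR_RGB2HSV).astype(int)
    m=(P[...,2]>zr[0])&(P[...,2]<zr[1])&(P[...,0]>box[0])&(P[...,0]<box[1])&(P[...,1]>box[2])&(P[...,1]<box[3])&(hs[...,0]>10)&(hs[...,0]<24)&(hs[...,1]>60)&(hs[...,2]>110)
    k,l,st,_=cv2.connectedComponentsWithStats(m.astype(np.uint8)); q=P[l==1+np.argmax(st[1:,4])]
    q=q[np.isfinite(q[:,2])]; print('lid',len(q),cv2.boxPoints(cv2.minAreaRect((q[:,:2]*1000).astype(np.float32))).round(1).tolist(),'z',np.percentile(q[:,2],[5,50,95]).round(4))
def dishes(c):
    P=cloud(c);hs=cv2.cvtColor(c['frame'],cv2.COLOR_RGB2HSV).astype(int);a=(P[...,0]>.42)&(P[...,0]<.7)&(P[...,1]>.27)&(P[...,1]<.49)
    for n,m in dict(blue=(hs[...,0]>100)&(hs[...,0]<120)&(hs[...,1]>120),cup=(hs[...,0]<14)&(hs[...,1]>170)&(P[...,2]>.06),green=(hs[...,0]>30)&(hs[...,0]<80)&(hs[...,1]>25)&(P[...,2]>.015)).items():
        q=P[a&m]; q=q[q[:,2]>0]
        if len(q): print(n,len(q),np.median(q,0).round(3),'min',np.percentile(q,2,0).round(3),'max',np.percentile(q,98,0).round(3))
E
python3 -c "
from h import *
plan(.501,.106,-.012,-6.6);s=manip.read_state();print(s['grip_force'])
for n in('top','side'):
  c=cam(n,'p'+n); lid(c,(.42,.58,.05,.3)); dishes(c)
c=cam('wrist','pw'); dishes(c)"
```

```text
t 44.5 at [ 0.5059  0.1447 -0.0147] yaw -6.8 tilt 0.08 w 0.681 F [-0.6 -2.  -0.3]
  turn z -0.15 shift [-0.039  -0.0004 -0.0027]
64.48545098304749
lid 238 [[480.0, 175.0], [519.0, 170.0], [529.0, 247.89999389648438], [490.0, 252.89999389648438]] z [0.0087 0.0132 0.0171]
blue 975 [0.495 0.337 0.018] min [0.455 0.299 0.009] max [0.595 0.438 0.034]
cup 246 [0.526 0.381 0.084] min [0.497 0.347 0.061] max [0.553 0.404 0.098]
green 464 [0.521 0.362 0.034] min [0.477 0.321 0.018] max [0.576 0.419 0.06 ]
lid 282 [[475.79998779296875, 126.30000305175781], [531.0, 118.4000015258789], [542.0, 195.5], [486.79998779296875, 203.39999389648438]] z [0.0112 0.0138 0.0161]
blue 353 [0.48  0.345 0.018] min [0.453 0.297 0.01 ] max [0.534 0.439 0.035]
cup 246 [0.526 0.36  0.08 ] min [0.496 0.344 0.061] max [0.552 0.404 0.096]
green 205 [0.5   0.335 0.045] min [0.476 0.318 0.021] max [0.553 0.416 0.059]
```

Request:
{"fn": "servo_tool", "kwargs": {
  "grip": [1,1,1,1,1,1,0,0,0,0,0,0],
  "travel": [
    [-0.015,0,0],
    [-0.015,0,0],
    [-0.015,0,0],
    [-0.01,0,0],
    [0,0,0],
    [0,0,0],
    [0,0,0],
    [0,0,0],
    [0,0,0],
    [0,0,-0.03],
    [0,0,-0.04],
    [0,0,-0.04]
  ],
  "turn": [
    [0,0,0],
    [0,0,0],
    [0,0,0],
    [0,0,0],
    [0,0,0],
    [0,0,0],
    [0,0,0],
    [0,0,0],
    [0,0,0],
    [0,0,0],
    [0,0,0],
    [0,0,0]
  ]
}}

```text
time_s: 45.85
tool_pos: [0.4991, 0.0915, 0.0961]
ee_rot: [0.747, 0.665, -0.001, -0.0]
wrist_force: [1.5, 0.6, -1.1]
grip_width: 1.003
grip_force: 0.0
```

```bash
python3 -c "
from h import *
c=cam('wrist','q1'); lid(c,(.44,.58,.05,.29)); dishes(c)
plan(.52,.225,.06,-6.6)
c=cam('top'); lid(c,(.46,.58,.05,.29),(-.01,.03)); print(wood_head(c))"
```

```text
lid 15064 [[467.1000061035156, 74.4000015258789], [527.2000122070312, 66.9000015258789], [549.5, 244.6999969482422], [489.5, 252.1999969482422]] z [0.0072 0.0084 0.0095]
t 45.9 at [0.5027 0.0919 0.1049] yaw -6.6 tilt 0.62 w 0.998 F [1.3 1.4 5.2]
  turn z -0.04 shift [0.1342 0.0019 0.0449]
lid 452 [[474.8999938964844, 137.5], [533.0, 128.60000610351562], [546.0999755859375, 214.1999969482422], [487.8999938964844, 223.10000610351562]] z [0.0031 0.007  0.011 ]
{'green': (array([ 0.4066, -0.0908,  0.0243]), np.int32(66)), 'red': (array([ 0.4348, -0.0704,  0.0183]), np.int32(71)), 'blue': (array([0.5464, 0.8421, 0.0228]), np.int32(2943)), 'yellow': (array([0.4226, 0.0169, 0.027 ]), np.int32(52))}
```

View pics/q1.png

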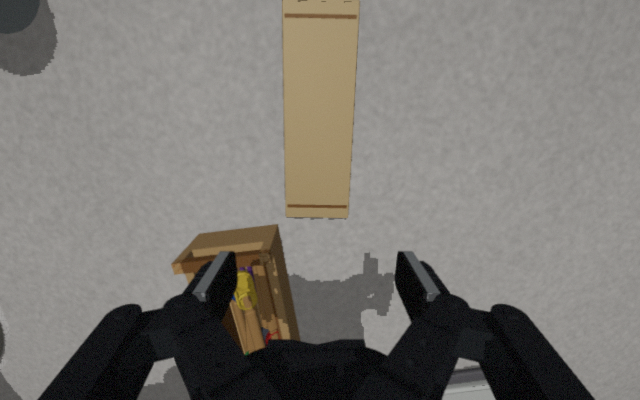

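Request:
{"fn": "servo_tool", "kwargs": {
  "grip": [0,0,0,0,0,0,0,0,0,0],
  "travel": [
    [0.036,0,0],
    [0.036,0,0],
    [0.036,0,0],
    [0.036,-0.001,0],
    [0,0,0.03],
    [0,0,0.03],
    [0,0,0.02],
    [0,0,0],
    [0,0,0],
    [0,0,0]
  ],
  "turn": [
    [0,0,0.6],
    [0,0,0],
    [0,0,0],
    [0,0,0],
    [0,0,0],
    [0,0,0],
    [0,0,0],
    [0,0,0],
    [0,0,0],
    [0,0,0]
  ]
}}

```text
time_s: 46.95
tool_pos: [0.5175, 0.2346, 0.0172]
ee_rot: [0.751, 0.661, 0.001, 0.0]
wrist_force: [0.5, -0.2, 0.4]
grip_width: 0.998
grip_force: 0.0
```

```bash
python3 -c "
from h import *
plan(.5179,.2356,-.0145,-7.2)
c=cam('wrist');dishes(c); c=cam('side'); dishes(c)"
```

```text
t 47.0 at [0.5175 0.2346 0.0172] yaw -7.3 tilt 0.15 w 0.998 F [ 0.5 -0.2  0.4]
  turn z -0.07 shift [0.001  0.0003 0.0317]
blue 18246 [0.524 0.315 0.012] min [0.454 0.295 0.01 ] max [0.59  0.358 0.027]
cup 1688 [0.522 0.343 0.075] min [0.508 0.341 0.061] max [0.537 0.348 0.089]
green 17264 [0.519 0.342 0.031] min [0.477 0.318 0.016] max [0.57  0.364 0.054]
blue 331 [0.48  0.341 0.012] min [0.452 0.296 0.007] max [0.587 0.438 0.027]
cup 111 [0.515 0.393 0.078] min [0.496 0.342 0.064] max [0.538 0.4   0.092]
green 91 [0.494 0.398 0.044] min [0.473 0.283 0.021] max [0.514 0.418 0.409]
```

Request:
{"fn": "servo_tool", "kwargs": {
  "grip": [0,0,0,1,1,1,1,1,1,1,1,1],
  "travel": [
    [0.001,0,0.02],
    [0,0,0.0115],
    [0,0,0],
    [0,0,0],
    [0,0,0],
    [0,0,0],
    [0,0,0],
    [0,0,0],
    [0,0,-0.01],
    [0,0,-0.025],
    [0,0,-0.03],
    [0,0,0]
  ],
  "turn": [
    [0,0,0],
    [0,0,0],
    [0,0,0],
    [0,0,0],
    [0,0,0],
    [0,0,0],
    [0,0,0],
    [0,0,0],
    [0,0,0],
    [0,0,0],
    [0,0,0],
    [0,0,0]
  ]
}}

```text
time_s: 48.25
tool_pos: [0.5192, 0.2363, 0.0545]
ee_rot: [0.751, 0.661, 0.004, 0.001]
wrist_force: [0.7, 0.8, 1.4]
grip_width: 0.672
grip_force: 64.0
```

Request:
{"fn": "servo_tool", "kwargs": {
  "grip": [1,1,1,1,1,1,1,1],
  "travel": [
    [0,0,0],
    [0.005,-0.0257,0],
    [0.005,-0.0257,0],
    [0.005,-0.0257,0],
    [0.005,-0.0257,0],
    [0,0,0],
    [0,0,0],
    [0,0,0]
  ],
  "turn": [
    [0,0,-7.7],
    [0,0,0],
    [0,0,0],
    [0,0,0],
    [0,0,0],
    [0,0,0],
    [0,0,0],
    [0,0,0]
  ]
}}

```text
time_s: 49.05
tool_pos: [0.4144, 0.2543, 0.0489]
ee_rot: [0.705, 0.71, 0.0, 0.0]
wrist_force: [1.0, 0.3, -0.4]
grip_width: 0.667
grip_force: 64.0
```

```bash
cat > lidpose.py <<'E'
from h import *
def go():
    plan(.415,.255,.0245,.5); print('grip',manip.read_state()['grip_force'].round(1))
    for n in('side','top'):
        c=cam(n,'z'+n);P=cloud(c);hs=cv2.cvtColor(c['frame'],cv2.COLOR_RGB2HSV).astype(int)
        m=(abs(P[...,0]-.417)<.05)&(P[...,1]>.066)&(P[...,1]<.23)&(P[...,2]>.02)&(P[...,2]<.11)&(hs[...,0]>9)&(hs[...,0]<25)&(hs[...,1]>60)&(hs[...,2]>90)
        q=P[m]
        if len(q)<20: print(n,'few',len(q)); continue
        q=q[abs(q[:,2]-np.median(q[:,2]))<.006]
        # top plane fit z=a+b*dx+c*dy and edges
        A=np.c_[np.ones(len(q)),q[:,0]-.417,q[:,1]-.1]; k=np.linalg.lstsq(A,q[:,2],rcond=None)[0]
        print(n,len(q),'top z at y.1 %.4f slope x %.3f y %.3f'%tuple(k),'ymin',np.percentile(q[:,1],1).round(4))
        for y in np.arange(.07,.22,.02):
            w=q[abs(q[:,1]-y)<.01]
            if len(w)>6: print('  y%.2f x %.4f..%.4f mid %.4f'%(y,w[:,0].min(),w[:,0].max(),(w[:,0].min()+w[:,0].max())/2))
go()
E
python3 lidpose.py
```

```text
t 49.0 at [0.4144 0.2543 0.0489] yaw 0.4 tilt 0.02 w 0.667 F [ 1.   0.3 -0.4]
  turn z -0.09 shift [0.0007 0.0007 0.0244]Traceback (most recent call last):
  File "lidpose.py", line 16, in <module>
    go()
    ~~^^
  File "lidpose.py", line 3, in go
    plan(.415,.255,.0245,.5); print('grip',manip.read_state()['grip_force'].round(1))
                                           ^^^^^^^^^^^^^^^^^^^^^^^^^^^^^^^^^^^^^^
AttributeError: 'float' object has no attribute 'round'
```

```bash
sed -i "s/\['grip_force'\].round(1)/['grip_force']/" lidpose.py; python3 lidpose.py
```

```text
t 49.0 at [0.4144 0.2543 0.0489] yaw 0.4 tilt 0.02 w 0.667 F [ 1.   0.3 -0.4]
  turn z -0.09 shift [0.0007 0.0007 0.0244]
grip 64.04318690299988
side 722 top z at y.1 0.0693 slope x -0.000 y 0.009 ymin 0.0872
  y0.09 x 0.3869..0.4452 mid 0.4161
  y0.11 x 0.3856..0.4440 mid 0.4148
  y0.13 x 0.3849..0.4434 mid 0.4142
  y0.15 x 0.3848..0.4438 mid 0.4143
  y0.17 x 0.3861..0.4427 mid 0.4144
  y0.19 x 0.3846..0.4431 mid 0.4138
  y0.21 x 0.3861..0.4422 mid 0.4141
top 35 top z at y.1 0.0659 slope x 0.023 y 0.032 ymin 0.0937
```

```bash
python3 - <<'E'
from h import *
c=cam('side','zs');P=cloud(c)
def mid(q,nb):
    return (q[:,0].min()+q[:,0].max())/2, q[:,0].min(),q[:,0].max(),len(q)
F=P.reshape(-1,3);F=F[np.isfinite(F[:,2])&(abs(F[:,0]-.417)<.06)]
for y in (.055,.061): 
    q=F[(abs(F[:,1]-y)<.004)&(abs(F[:,2]-.058)<.004)]; print('bridge',y,mid(q,0))
for y in (.03,.01,-.01,-.03,-.05,-.07,-.09):
    q=F[(abs(F[:,1]-y)<.01)&(abs(F[:,2]-.0445)<.004)]; print('walls',y,mid(q,0))
q=F[(F[:,1]<-.105)&(abs(F[:,2]-.058)<.004)]; print('lip',mid(q,0))
for y in np.arange(.1,.22,.02):
    q=F[(abs(F[:,1]-y)<.01)&(abs(F[:,2]-.0693)<.004)]; print('lid',y,mid(q,0))
big=cv2.resize(c['frame'][140:260,230:350],None,fx=5,fy=5,interpolation=cv2.INTER_CUBIC); cv2.imwrite('pics/zsc.png',big[:,:,::-1])
E
```

```text
bridge 0.055 (np.float64(0.41743939182702505), np.float64(0.3768580152914431), np.float64(0.458020768362607), 62)
bridge 0.061 (np.float64(0.4170793233214276), np.float64(0.3761378782802482), np.float64(0.458020768362607), 62)
walls 0.03 (np.float64(0.416220487571381), np.float64(0.37620288205003494), np.float64(0.4562380930927271), 39)
walls 0.01 (np.float64(0.4175214525679108), np.float64(0.37664544249858495), np.float64(0.45839746263723663), 39)
walls -0.01 (np.float64(0.41697510583376096), np.float64(0.3763104337626399), np.float64(0.457639777904882), 40)
walls -0.03 (np.float64(0.4178634970799928), np.float64(0.3773404350409704), np.float64(0.4583865591190152), 43)
walls -0.05 (np.float64(0.4181764287410094), np.float64(0.37743114799330546), np.float64(0.45892170948871336), 42)
walls -0.07 (np.float64(0.41855085122450336), np.float64(0.37771939462733584), np.float64(0.4593823078216709), 50)
walls -0.09 (np.float64(0.41863309335672944), np.float64(0.37784668554641343), np.float64(0.45941950116704544), 44)
lip (np.float64(0.40950451660897547), np.float64(0.3579957147455452), np.float64(0.46101331847240573), 236)
lid 0.1 (np.float64(0.41556679931429186), np.float64(0.3851163418188812), np.float64(0.4460172568097025), 118)
lid 0.12000000000000001 (np.float64(0.4152407968087456), np.float64(0.3850298414156305), np.float64(0.44545175220186073), 115)
lid 0.14 (np.float64(0.4150937637345662), np.float64(0.3848227066380002), np.float64(0.4453648208311321), 114)
lid 0.16000000000000003 (np.float64(0.41439932162460297), np.float64(0.3842007530106838), np.float64(0.44459789023852214), 104)
lid 0.18000000000000002 (np.float64(0.41407602758914186), np.float64(0.3846032926882341), np.float64(0.44354876249004965), 103)
lid 0.2 (np.float64(0.4146676620923684), np.float64(0.38411747525879597), np.float64(0.4452178489259408), 100)
```

View pics/zsc.png

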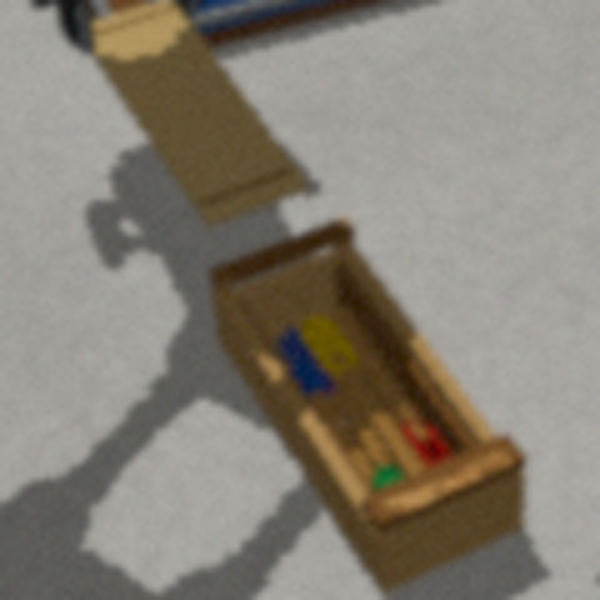

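Request:
{"fn": "servo_tool", "kwargs": {
  "grip": [1,1,1,1,1,1,1,1,1,1],
  "travel": [
    [0,0.001,0.012],
    [0,0,0.009],
    [0,0,0],
    [0,0,0],
    [-0.01,0,0],
    [-0.01,0,0],
    [-0.01,0,0],
    [-0.01,0,0],
    [0,0,0],
    [0,0,0]
  ],
  "turn": [
    [0,0,0],
    [0,0,0],
    [0,0,0],
    [0,0,0],
    [0,0,0],
    [0,0,0],
    [0,0,0],
    [0,0,0],
    [0,0,0],
    [0,0,0]
  ]
}}

```text
time_s: 50.2
tool_pos: [0.4152, 0.2142, 0.0281]
ee_rot: [0.705, 0.709, 0.0, 0.0]
wrist_force: [0.0, 0.4, -0.3]
grip_width: 0.67
grip_force: 64.0
```

```bash
sed -i 's/plan(.*/plan(.4166,.08,.026,.5); print(manip.read_state()["grip_force"], manip.read_state()["moment"].round(2))/' lidpose.py; python3 lidpose.py
```

```text
t 50.2 at [0.4152 0.2142 0.0281] yaw 0.4 tilt 0.04 w 0.67 F [ 0.   0.4 -0.3]
  turn z -0.14 shift [-0.1342  0.0002  0.0021]
64.04768228530884 [ 0.06 -0.05  0.  ]
side 782 top z at y.1 0.0491 slope x -0.003 y 0.006 ymin 0.0768
  y0.07 x 0.3868..0.4565 mid 0.4217
  y0.09 x 0.3868..0.4467 mid 0.4168
  y0.11 x 0.3856..0.4457 mid 0.4157
  y0.13 x 0.3854..0.4435 mid 0.4144
  y0.15 x 0.3856..0.4444 mid 0.4150
  y0.17 x 0.3855..0.4442 mid 0.4149
  y0.19 x 0.3860..0.4433 mid 0.4146
  y0.21 x 0.3853..0.4436 mid 0.4145
top 79 top z at y.1 0.0487 slope x 0.001 y 0.003 ymin 0.0709
  y0.19 x 0.3983..0.4438 mid 0.4210
  y0.21 x 0.4235..0.4435 mid 0.4335
```

Request:
{"fn": "servo_tool", "kwargs": {
  "grip": [1,1,1,1,1,1,1],
  "travel": [
    [-0.01,0.0005,0.002],
    [-0.012,0,0],
    [-0.012,0,0],
    [-0.012,0,0],
    [-0.012,0,0],
    [0,0,0],
    [0,0,0]
  ],
  "turn": [
    [0,0,0],
    [0,0,0],
    [0,0,0],
    [0,0,0],
    [0,0,0],
    [0,0,0],
    [0,0,0]
  ]
}}

```text
time_s: 51.0
tool_pos: [0.4161, 0.1562, 0.0261]
ee_rot: [0.705, 0.709, 0.0, -0.0]
wrist_force: [-0.2, -0.5, -0.7]
grip_width: 0.67
grip_force: 64.0
```

Request:
{"fn": "servo_tool", "kwargs": {
  "grip": [1,1,1,1,1,1,1,1,1],
  "travel": [
    [-0.012,0,0],
    [-0.012,0,0],
    [-0.012,0,0],
    [-0.012,0,0],
    [-0.012,0,0],
    [-0.01,0,0],
    [-0.005,0,0],
    [0,0,0],
    [0,0,0]
  ],
  "turn": [
    [0,0,0],
    [0,0,0],
    [0,0,0],
    [0,0,0],
    [0,0,0],
    [0,0,0],
    [0,0,0],
    [0,0,0],
    [0,0,0]
  ]
}}

```text
time_s: 51.9
tool_pos: [0.4165, 0.0816, 0.026]
ee_rot: [0.705, 0.71, 0.0, -0.0]
wrist_force: [0.0, 0.9, -0.5]
grip_width: 0.668
grip_force: 64.0
```

Request:
{"fn": "servo_tool", "kwargs": {
  "grip": [0.2,0,0,0,0,0,0,0.5,1,1,1,1],
  "travel": [
    [0,0,0],
    [0,0,0],
    [0,0,0],
    [0,0,-0.02],
    [0,0,-0.03],
    [0,0,-0.01],
    [0.03,0,0],
    [0.03,0,0],
    [0,0,0],
    [0,0,0],
    [0,0,0],
    [0,0,0]
  ],
  "turn": [
    [0,0,0],
    [0,0,0],
    [0,0,0],
    [0,0,0],
    [0,0,0],
    [0,0,0],
    [0,0,0],
    [0,0,0],
    [0,0,0],
    [0,0,0],
    [0,0,0],
    [0,0,0]
  ]
}}

```text
time_s: 53.1
tool_pos: [0.4161, 0.1407, 0.0857]
ee_rot: [0.705, 0.709, -0.0, 0.0]
wrist_force: [0.6, -0.3, 0.2]
grip_width: 0.141
grip_force: 0.0
```

```bash
python3 - <<'E'
from h import *
plan(.4164,.13,.022,.5)
for n in('top','side','wrist'):
    c=cam(n,'r'+n);P=cloud(c);F=P.reshape(-1,3);F=F[np.isfinite(F[:,2])&(abs(F[:,0]-.417)<.032)]
    q=F[(F[:,1]>.066)&(F[:,1]<.13)&(F[:,2]>.03)&(F[:,2]<.055)]
    if len(q)>5: print(n,len(q),'out',q.min(0).round(4),q.max(0).round(4),np.median(q[:,2]))
    for y in(-.08,-.04,0,.04):
        q=F[(abs(F[:,1]-y)<.01)&(F[:,2]<.06)&(abs(F[:,0]-.4175)<.029)]
        if len(q)>10: print('  in',y,len(q),np.percentile(q[:,2],[5,50,95]).round(4))
E
```

```text
t 53.1 at [0.4161 0.1407 0.0857] yaw 0.4 tilt 0.02 w 0.141 F [ 0.6 -0.3  0.2]
  turn z -0.13 shift [-0.0107  0.0002  0.0637]
top 225 out [0.3872 0.0673 0.0351] [0.4452 0.0975 0.0496] 0.04322995138022603
  in -0.08 130 [0.018  0.0417 0.0468]
  in -0.04 145 [0.0389 0.0436 0.0477]
  in 0 145 [0.0399 0.0432 0.0472]
  in 0.04 145 [0.0391 0.0432 0.0471]
side 102 out [0.3854 0.0751 0.0366] [0.4437 0.0971 0.0475] 0.044032595593567134
  in -0.08 197 [0.0181 0.0421 0.0455]
  in -0.04 142 [0.0412 0.0436 0.046 ]
  in 0 130 [0.0412 0.0436 0.0457]
  in 0.04 112 [0.0415 0.0437 0.0458]
wrist 256 out [0.3853 0.0782 0.0373] [0.4455 0.097  0.046 ] 0.04412969082597405
  in 0.04 105 [0.0436 0.0445 0.0454]
```

Request:
{"fn": "servo_tool", "kwargs": {
  "grip": [1,1,1,1,1,1,1,1,1,1,1,1],
  "travel": [
    [0,0,0.03],
    [0,0,0.028],
    [0,0,0.01],
    [0,0,0],
    [-0.015,0,0],
    [-0.015,0,0],
    [-0.006,0,0],
    [-0.006,0,0],
    [-0.006,0,0],
    [-0.006,0,0],
    [-0.006,0,0],
    [0,0,0]
  ],
  "turn": [
    [0,0,0],
    [0,0,0],
    [0,0,0],
    [0,0,0],
    [0,0,0],
    [0,0,0],
    [0,0,0],
    [0,0,0],
    [0,0,0],
    [0,0,0],
    [0,0,0],
    [0,0,0]
  ]
}}

```text
time_s: 54.45
tool_pos: [0.4165, 0.0808, 0.0178]
ee_rot: [0.705, 0.709, -0.0, 0.0]
wrist_force: [-0.2, 0.5, -0.4]
grip_width: 0.001
grip_force: 0.0
```

Request:
{"fn": "servo_tool", "kwargs": {
  "grip": [1,1,1,1],
  "travel": [
    [-0.002,0,0],
    [-0.002,0,0],
    [0,0,0],
    [0,0,0]
  ],
  "turn": [
    [0,0,0],
    [0,0,0],
    [0,0,0],
    [0,0,0]
  ]
}}

```text
time_s: 54.85
tool_pos: [0.4165, 0.0775, 0.0179]
ee_rot: [0.704, 0.71, -0.0, 0.0]
wrist_force: [0.9, -0.5, 0.3]
grip_width: 0.001
grip_force: 0.0
```

```bash
python3 - <<'E'
from h import *
plan(.4164,.0745,.018,.5)
for n in('side','wrist'):
    c=cam(n);P=cloud(c);F=P.reshape(-1,3);F=F[np.isfinite(F[:,2])&(abs(F[:,0]-.417)<.032)]
    q=F[(F[:,1]>.064)&(F[:,1]<.13)&(F[:,2]>.034)&(F[:,2]<.048)]
    if len(q)>5: print(n,len(q),q.min(0).round(4),np.percentile(q,95,0).round(4))
    q=F[(abs(F[:,1]+.09)<.015)&(F[:,2]<.048)]; print('lead ymin',np.percentile(q[q[:,2]>.04][:,1],2) if (q[:,2]>.04).sum()>3 else None)
E
```

```text
t 54.9 at [0.4165 0.0775 0.0179] yaw 0.4 tilt 0.01 w 0.001 F [ 0.9 -0.5  0.3]
  turn z -0.07 shift [-0.003  -0.0001 -0.0001]
lead ymin -0.09729276510446874
wrist 933 [0.3853 0.064  0.034 ] [0.4443 0.0875 0.0471]
lead ymin None
```

Request:
{"fn": "servo_tool", "kwargs": {
  "grip": [1,1,1,1,1,1,1,1,1,1],
  "travel": [
    [-0.0015,0,0],
    [0,0,0],
    [0,0,0],
    [0.01,0,0],
    [0.03,0,0],
    [0.02,0,0],
    [0,0,-0.05],
    [0,0,-0.05],
    [0,0,-0.03],
    [0,0,0]
  ],
  "turn": [
    [0,0,0],
    [0,0,0],
    [0,0,0],
    [0,0,0],
    [0,0,0],
    [0,0,0],
    [0,0,0],
    [0,0,0],
    [0,0,0],
    [0,0,0]
  ]
}}

```text
time_s: 55.95
tool_pos: [0.4184, 0.1369, 0.1538]
ee_rot: [0.704, 0.71, 0.004, 0.003]
wrist_force: [1.0, 0.4, 0.2]
grip_width: -0.0
grip_force: 0.0
```

```bash
python3 - <<'E'
from h import *
plan(.4164,.0745,.018,.5)
for n in('top','side','wrist'):
    c=cam(n,'f'+n);P=cloud(c);F=P.reshape(-1,3);F=F[np.isfinite(F[:,2])&(abs(F[:,0]-.4175)<.03)]
    print(n,[(y,np.percentile(q[:,2],[10,50,90]).round(4).tolist()) for y in(-.09,-.06,-.03,0,.03) for q in [F[(abs(F[:,1]-y)<.01)&(F[:,2]<.05)]] if len(q)>10])
    q=F[(F[:,1]>.068)&(F[:,1]<.12)&(F[:,2]>.034)&(F[:,2]<.048)]; print('protruding pts',len(q), q[:,1].max() if len(q) else '')
    dishes(c); print(wood_head(c,(.3,.75,-.45,.2)))
E
```

```text
t 56.0 at [0.4184 0.1369 0.1538] yaw 0.4 tilt 0.55 w -0.0 F [1.  0.4 0.2]
  turn z -0.06 shift [-0.0624 -0.0025  0.1358]
top [(-0.09, [0.0401, 0.0433, 0.0466]), (-0.06, [0.0408, 0.0437, 0.046]), (-0.03, [0.0405, 0.0433, 0.0461]), (0, [0.0399, 0.0426, 0.0464]), (0.03, [0.0401, 0.0434, 0.0461])]
protruding pts 0 
blue 470 [0.571 0.402 0.014] min [0.459 0.302 0.006] max [0.597 0.439 0.029]
cup 150 [0.534 0.39  0.084] min [0.497 0.356 0.061] max [0.554 0.401 0.094]
green 235 [0.521 0.384 0.04 ] min [0.476 0.334 0.018] max [0.576 0.421 0.055]
{'yellow': (array([ 0.65  , -0.4313,  0.0218]), np.int32(20))}
side [(-0.09, [0.0421, 0.0438, 0.0456]), (-0.06, [0.0419, 0.0438, 0.0455]), (-0.03, [0.0421, 0.044, 0.0455]), (0, [0.0421, 0.0438, 0.0455]), (0.03, [0.0418, 0.0437, 0.0458])]
protruding pts 0 
blue 312 [0.551 0.334 0.012] min [0.452 0.294 0.007] max [0.591 0.435 0.028]
green 138 [0.542 0.325 0.039] min [0.498 0.316 0.016] max [0.576 0.379 0.053]
{'yellow': (array([ 0.6379, -0.4445,  0.0233]), np.int32(22))}
wrist [(-0.06, [0.0437, 0.0445, 0.0453]), (-0.03, [0.0438, 0.0445, 0.0452])]
protruding pts 0 
blue 2313 [0.543 0.303 0.022] min [0.456 0.293 0.01 ] max [0.586 0.312 0.027]
{'yellow': (array([0.4414, 0.0652, 0.0106]), np.int32(1))}
```

Request:
{"fn": "servo_tool", "kwargs": {
  "grip": [1,1,1,1],
  "travel": [
    [0,0,0],
    [0,0,0],
    [0,0,0],
    [0,0,0]
  ],
  "turn": [
    [0,0,0],
    [0,0,0],
    [0,0,0],
    [0,0,0]
  ]
}}

```text
time_s: 56.5
tool_pos: [0.4159, 0.1359, 0.1473]
ee_rot: [0.705, 0.71, -0.0, -0.0]
wrist_force: [1.1, 0.5, -0.4]
grip_width: 0.002
grip_force: 0.0
```

```bash
python3 -c "
from h import *
print(manip.job_done())"
```

```text
the job is handed in; nothing more can be done
None
```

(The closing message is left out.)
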